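# Reset the dividers of a nail-studio tray and stow the file case and bottle

### The arm

A 6-joint arm with a two-finger parallel gripper is mounted at the origin on the work surface. World frame = base frame: x ahead of the robot, y to its left, z up, the work surface at z = 0. Lengths are in m, angles in rad, forces in N, time in s.
With the tool pointing down it reaches from about 0.3 to 0.75 m from the base axis. Payload 8.5 kg.
Tool frame: the origin (TCP) lies on the front face of the gripper's body, between the roots of the fingers; the fingertips stand 64 mm ahead of it and the grasp point (between the pads) lies 45 mm ahead of it; z points along the fingers, y is the direction in which the jaws open and shut (so a half turn about z gives the same grasp; the last joint's range is limited). The gripper opens to 88 mm and grips with 3 to 60 N. Pads are 18 mm wide; open, the fingers measure 123 mm over their backs; the gripper's body (75 mm by 187 mm) begins 45 mm behind the grasp point.
Start: joints at [0.918, 0.381, 1.297, -0, 1.464, -0.215], TCP at [0.233, 0.498, 0.303] pointing down, gripper open.
Joint ranges: [-3.11, 3.11], [-0.89, 2.33], [0.22, 2.48], [-1.42, 4.56], [0.17, 2.85], [-2.88, 2.88]. Speed limits (rad/s): [2.39, 2.39, 3.14, 3.14, 3.14, 3.14].

### API

Orientations are given as a unit quaternion [w, x, y, z].
In Python, from plant import * gives the robot as it stands.
- The arm moves only by the tool send_rows, never from a script. Its argument "steps" is a list of rows, each an object with "hand": the closure, from -1 (fully open) to 1 (shut); "offset": the shift along the tool's x, y, z in m, a list of three; "spin": the turn about the tool's z in degrees. In form: [{"hand": hand, "offset": [x, y, z], "spin": spin}, ...]. A call has 1 to 20 rows; each row shifts and turns the commanded pose from where the row before left it, along the tool's axes as they then stand; what a row does not reach is not made up. A row lasts 1/8 s, in which the tool goes at most 62.5 mm and 10.7 degrees, less where a joint would pass 70% of its speed; a pose out of reach is approached as far as the arm can. A call is refused whole if a number of a shift passes 0.0625 or a number of a turn 10.7, either way. A call with a gripper value outside its range is refused whole. The fingers move at their own pace and stop on an object; the grip force is fixed at half the most. Time passes only in rows, so rows that do not move let the fingers close. It gives the time, the measured TCP pose, the force and the opening at its end, in the units of the state.
- sense(): the state, without advancing time (a new reading comes with each control period).
- read_camera(name): name is "side" or "top" or "wrist"; returns the picture (480x640x3 uint8, red, green, blue); there is no depth.
- camera_params(name): a dict with "fov_y" (degrees; the focal length in pixels is half the picture's height over the tangent of half this angle, whatever the lens; pixels are square), "cx", "cy" (the principal point, pixels), "R" (3x3) and "t" (3): a world point X has camera coordinates R X + t. Camera axes: x right, y down, z forward; pixel columns grow to the right and rows downward; lengths in m; the calibration is good to about 2 mm. A picture is of the moment at which its call begins: read the wrist's pose just before it. camera_params takes no time and is no camera call; for the wrist camera it gives the pose at the moment of the call.
- finish_job(): hands the job in, once; it reports no verdict.
The state is a dict: "time": time; "qpos": joint angles; "qd": joint speeds; "joint_torque": joint torques, N m; "eef_pos": TCP position; "tool_rot": TCP orientation; "contact_force": force on the tool from outside, world axes, zero at the start; "ft_torque": the same for the moment, N m; "width": finger opening in m.
Only numpy, scipy, OpenCV 4.12 (cv2) and the standard library are available. Lean on these libraries where they do the work, as an engineer would, in place of code of your own. Each camera call takes 0.05 s, during which the arm holds its last target.

### The job

Slide the two tray dividers to new places so that the long pink file case fits lying flat and lengthwise in the end bay by the pink clip, and the black bottle fits lying lengthwise in the end bay by the black clip. Put both in, set down rather than dropped, with the amber jar still standing on the tray's floor in the middle bay between the dividers. Do not push the other things on the table about or knock anything over.

Things in the scene. Friction and masses are not known exactly. Their poses are not given: they have to be found in the camera images.
- tray: White open organiser tray lying on the table, inside 350 mm long (its y axis) and 104 mm wide (its x axis). Floor 4 mm thick, walls 4 mm thick and 30 mm high. Origin: centre of its underside, on the table; z up. It is fixed. The two dividers split it into three bays in a row along y.
- divider_left (a joint): Blue divider, always nearer the tray's +y end. Value: its mid-plane's position along the tray's y from the tray's centre (m), -0.10 to 0.16. Plate 6 mm thick, 100 mm wide, top edge 34 mm above the table; grip tab in its middle 8 mm thick (tray y), 34 mm wide (tray x), up to 75 mm above the table. About 2.5 N of sliding friction; stays where left. The dividers cannot pass each other.
- divider_right (a joint): Green divider, like the blue one; same zero and direction, range -0.16 to +0.10. Always nearer the tray's -y end.
- divider_left_tab (a point): Point on the blue divider's grip tab, on its mid-plane, 60 mm above the table (15 mm below the tab's top). Axes as the tray's.
- divider_right_tab (a point): Point on the green divider's grip tab, as for the blue one.
- clip_pink: Pink clip, 50 mm wide, 8 mm thick, 38 mm high, fixed against the outside of one of the tray's two end walls (which one varies). Origin: centre of its foot. It marks the end bay for the pink case.
- clip_black: Black clip of the same size at the tray's other end. It marks the end bay for the black bottle.
- file_case: Long pink file case, a closed box 170 mm long (its x axis), 32 mm wide (y), 36 mm high (z) with a thin white band, lying loose on the table. Origin: centre of its underside. About 0.13 kg.
- bottle: Black gel polish bottle lying on its side on the table, 72 mm long along its x axis. Square body 34 x 34 mm in section, 42 mm long, from x = -36 to +6 mm; round cap 24 mm across from x = +6 to +36 mm. Origin: at mid-length, on the underside face (17 mm below the bottle's axis). About 0.09 kg.
- bottle_mid (a point): Point on the bottle's long axis at mid-length, 17 mm above the body's origin.
- jar: Round amber jar with a black lid, 50 mm across, 34 mm high, standing loose on the tray's floor between the two dividers. Origin: centre of its underside. About 0.09 kg; a divider can push it along.
- powder_pot: Bystander: pale round pot with teal lid, 48 mm across, 34 mm high, standing between the case and the bottle. Origin: centre of its foot.
- polish_red: Bystander: red polish bottle standing near the tray's end, 34 mm across, 66 mm high. Origin: centre of its foot.
- polish_nude: Bystander: beige polish bottle standing near the tray's end, 34 mm across, 66 mm high. Origin: centre of its foot.
- brush_cup: Bystander: clear cup of brushes, 64 mm across, 185 mm high with the brushes. Origin: centre of its foot.
- pump_bottle: Bystander: white pump bottle, 60 mm across, 142 mm high. Origin: centre of its foot.
- buffer: Bystander: lilac buffer block 26 x 95 x 26 mm, beyond the tray. Origin: centre of its underside.
- dish: Bystander: white bowl, 90 mm across, 35 mm high, beyond the tray. Origin: centre of its foot.
Mind the look-alikes: they are no part of the job. Leave any blue or green look-alike of the bottle alone. There is more than one size of the file_case; the job needs the middle-sized.

How it is judged:
By the outcome, as a careful person would: the job done as asked, in the order asked, and still so for the second after the job is handed in, with the robot touching nothing.
It also fails if it takes over 72 s, if anything falls off the work surface, if the arm or the gripper's body presses on something with over 40 N, if the wrist force passes 120 N, or if a joint passes its speed limit or range.

## Working session

There is one attempt and no reset: what is moved stays moved. The work goes in short steps, Python scripts to look and compute and a tool call to move; the robot and the scene stay as the last step left them, time stands still between calls to the robot, and variables do not carry over. Pictures are saved under pics/ and viewed, and the job is handed in when it is done.

Besides the shell and the picture viewer there is one more tool, called after "Call:" as name([rows], argument=value, ...), one row to a line, values as JSON. send_rows: Moves the arm, as the interface text tells. Its arguments: {"type":"object","properties":{"steps":{"type":"array","items":{"type":"object","properties":{"hand":{"type":"number"},"offset":{"type":"array","items":{"type":"number"}},"spin":{"type":"number"}}}}},"required":["steps"]}

```bash
mkdir -p pics; ls; python3 - <<'E'
from plant import *
import cv2,numpy as np
s=sense();print(s)
for n in("top","side","wrist"):
    p=camera_params(n);print(n,p)
    im=read_camera(n);cv2.imwrite(f"pics/{n}0.png",im[:,:,::-1])
E
```

```text
pics
{'time': 0.0, 'qpos': array([ 9.17718731e-01,  3.81219927e-01,  1.29825428e+00,  1.00722076e-05,
        1.46358071e+00, -2.15284952e-01]), 'qd': array([ 0.00045198, -0.00081729,  0.00035902,  0.00032083, -0.000393  ,
       -0.00096323]), 'joint_torque': array([ 6.72887127e-04, -4.37918580e+01, -2.24557167e+01,  7.13254837e-02,
        3.52230447e-02,  3.18107269e-06]), 'eef_pos': array([0.23304782, 0.4979852 , 0.30212703]), 'tool_rot': array([-3.12104934e-04,  2.17152885e-01,  9.76137331e-01, -6.61185437e-04]), 'contact_force': array([ 0.11508042, -0.27327222, -0.27685718]), 'ft_torque': array([ 0.02264883, -0.00454981,  0.00259752]), 'width': 0.08800739349170371}
top {'fov_y': 45.25894740904042, 'cx': 324.1855975038582, 'cy': 234.2509349089136, 'R': array([[-0.01463076, -0.99986209, -0.0078571 ],
       [-0.98822473,  0.01565654, -0.15220632],
       [ 0.15230834,  0.00553769, -0.98831751]]), 't': array([0.02071476, 0.50721166, 1.14758745])}
side {'fov_y': 43.81692052706856, 'cx': 313.41537747141047, 'cy': 238.48336554114496, 'R': array([[ 0.94629327, -0.32327991, -0.00437513],
       [-0.25368559, -0.73405412, -0.62992712],
       [ 0.2004312 ,  0.5972057 , -0.77664193]]), 't': array([-0.47100512,  0.15467121,  1.13079386])}
wrist {'fov_y': 66.14365867167358, 'cx': 317.77204378550766, 'cy': 238.23764924258725, 'R': array([[ 0.42324163,  0.9060161 , -0.00115885],
       [ 0.86881389, -0.40549935,  0.28413499],
       [ 0.25696097, -0.12126458, -0.95878358]]), 't': array([-0.54933758, -0.03968242,  0.389519  ])}
```

View pics/top0.png

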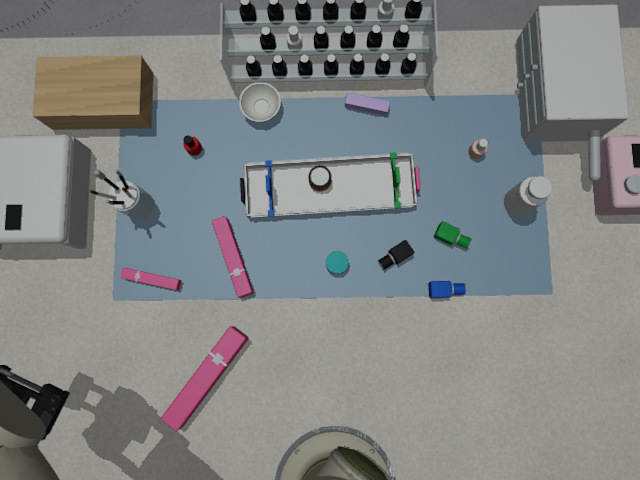

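View pics/side0.png

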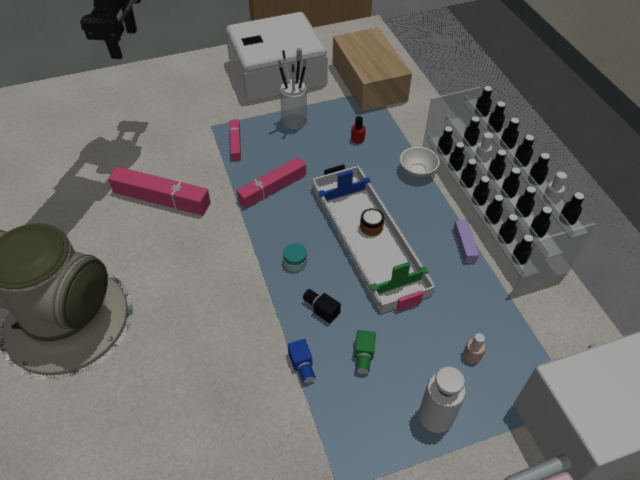

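View pics/wrist0.png

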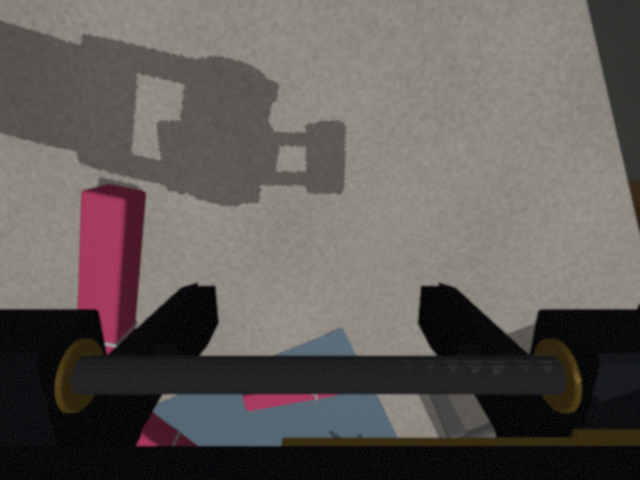

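```bash
cat > h.py <<'E'
import numpy as np,cv2
from plant import *
def K(p):
    f=240/np.tan(np.radians(p['fov_y'])/2);return f
def w(p,u,v,z):
    f=K(p);d=np.array([(u-p['cx'])/f,(v-p['cy'])/f,1.]);R=np.array(p['R']);c=-R.T@p['t'];r=R.T@d
    return c+r*(z-c[2])/r[2]
def px(p,X):
    c=np.array(p['R'])@np.array(X)+p['t'];f=K(p);return np.array([p['cx']+f*c[0]/c[2],p['cy']+f*c[1]/c[2]])
E
python3 - <<'E'
import cv2
a=cv2.imread('pics/top0.png');b=cv2.imread('pics/side0.png')
cv2.imwrite('pics/t_tray.png',cv2.resize(a[140:230,230:430],None,fx=4,fy=4,interpolation=cv2.INTER_CUBIC))
cv2.imwrite('pics/t_bot.png',cv2.resize(a[205:305,310:480],None,fx=4.5,fy=4.5,interpolation=cv2.INTER_CUBIC))
cv2.imwrite('pics/t_case.png',cv2.resize(a[205:435,110:260],None,fx=2.6,fy=2.6,interpolation=cv2.INTER_CUBIC))
cv2.imwrite('pics/s_tray.png',cv2.resize(b[150:350,230:440],None,fx=3,fy=3,interpolation=cv2.INTER_CUBIC))
E
```

```text
(no output)
```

View pics/t_tray.png

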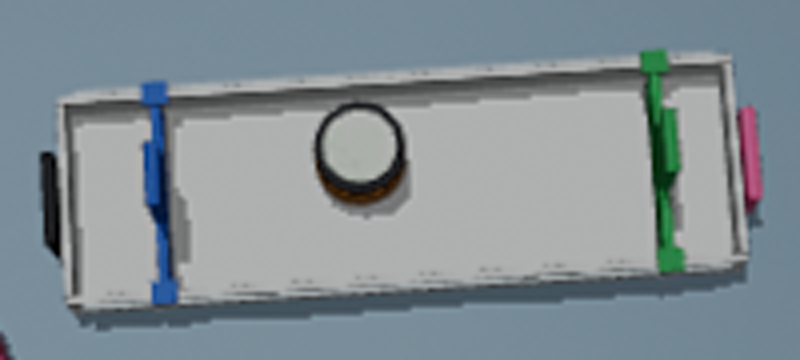

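View pics/t_bot.png

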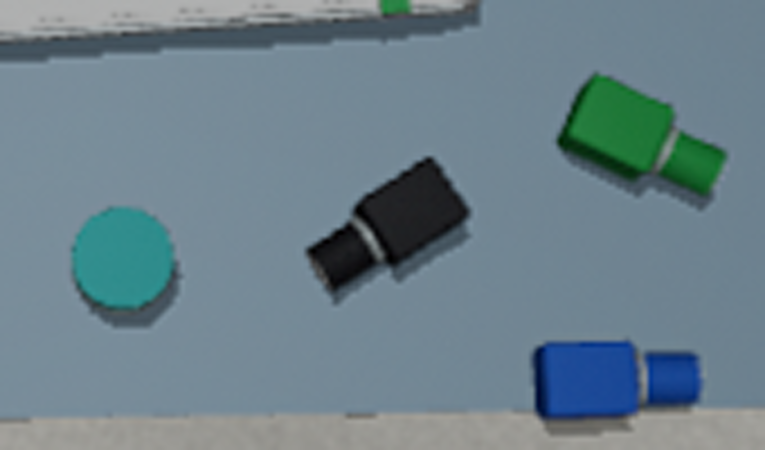

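View pics/t_case.png

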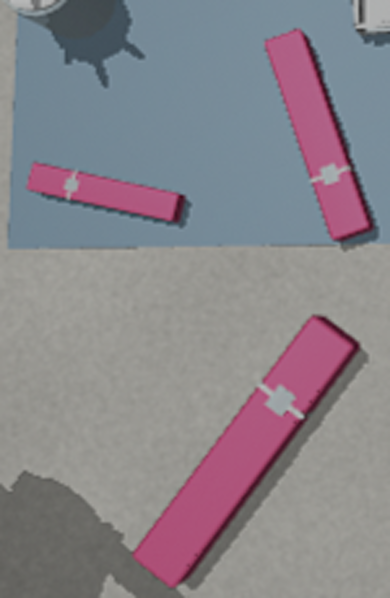

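View pics/s_tray.png

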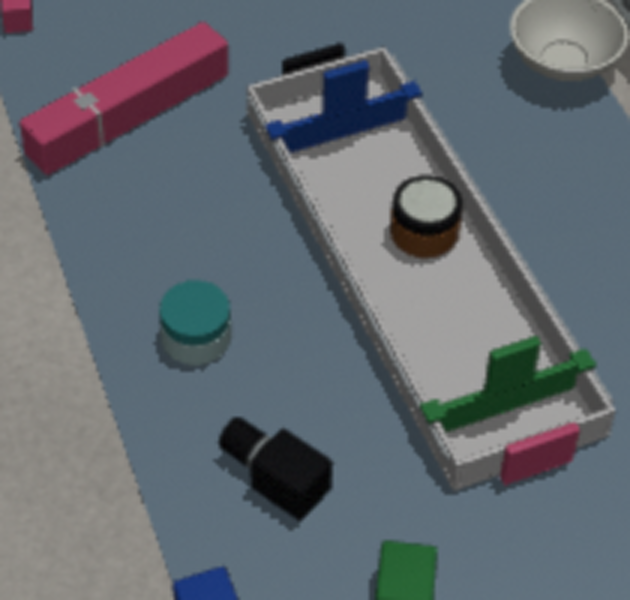

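```bash
cat >> h.py <<'E'
from scipy.optimize import minimize
def boxpts(x0,x1,y0,y1,z0,z1):
    return np.array([[a,b,c] for a in(x0,x1) for b in(y0,y1) for c in(z0,z1)],float)
def cyl(x0,x1,r,zc):
    t=np.linspace(0,6.28,17);return np.array([[x,r*np.cos(q),zc+r*np.sin(q)] for x in(x0,x1) for q in t])
CASE=lambda L=.17,W=.032,H=.036:[boxpts(-L/2,L/2,-W/2,W/2,0,H)]
BOT=[boxpts(-.036,.006,-.017,.017,0,.034),cyl(.006,.036,.012,.017)]
def render(p,parts,q,z=0,S=4):
    c,s=np.cos(q[2]),np.sin(q[2]);m=np.zeros((480*1,640*1),np.uint8);
    m=np.zeros((480*S,640*S),np.uint8)
    for P in parts:
        X=np.c_[c*P[:,0]-s*P[:,1]+q[0],s*P[:,0]+c*P[:,1]+q[1],P[:,2]+z]
        U=np.array([px(p,v) for v in X]);U=((U+.5)*S*16-8).astype(np.int32)
        cv2.fillConvexPoly(m,cv2.convexHull(U),255,cv2.LINE_8,4)
    return cv2.resize(m,(640,480),interpolation=cv2.INTER_AREA)/255.
def fit(obs,parts,q0,z=0):
    # obs: list of (params,mask float)
    best=None
    cost=lambda q:sum(((render(p,parts,q,z)-m)**2).sum() for p,m in obs)
    for d in (0,.1,-.1):
        r=minimize(cost,np.array(q0)+[0,0,d],method='Nelder-Mead',options=dict(initial_simplex=np.array(q0)+[0,0,d]+np.array([[0,0,0],[.01,0,0],[0,.01,0],[0,0,.1]]),xatol=1e-4,fatol=.1))
        if best is None or r.fun<best.fun:best=r
    return best.x,best.fun,[m.sum() for _,m in obs]
def pink(im):
    h=cv2.cvtColor(im,cv2.COLOR_RGB2HSV);return cv2.inRange(h,(160,100,40),(179,255,255))
def comp(m,u,v):
    m=cv2.morphologyEx(m,cv2.MORPH_CLOSE,np.ones((7,7)))
    n,l,st,_=cv2.connectedComponentsWithStats(m);k=l[int(v),int(u)];return (l==k).astype(float)
E
cat > m1.py <<'E'
from h import *
T=camera_params('top');S=camera_params('side')
a=cv2.imread('pics/top0.png')[:,:,::-1];b=cv2.imread('pics/side0.png')[:,:,::-1]
tr=[w(T,*u,.03) for u in [(245,165),(412.2,154.2),(416.2,204.5),(248,216.2)]]
for t in tr:print('tray',t.round(4))
c=np.mean(tr,0);ed=(tr[0]+tr[3]-tr[1]-tr[2])/2;print('c',c.round(4),np.linalg.norm(ed),'wid',np.linalg.norm(tr[0]+tr[1]-tr[2]-tr[3])/2,'y-axis ang',np.degrees(np.arctan2(ed[1],ed[0])))
trs=[w(S,230+u/3,150+v/3,.03) for u,v in [(385,50),(611,407),(456,467),(250,90)]]
for t in trs:print('trayS',t.round(4))
print('cS',np.mean(trs,0));
print('blue',w(T,267.5,183.5,.075),'green',w(T,397.5,175,.075),'jar',w(T,320,176.2,.038))
print('jarS',w(S,230+427/3,150+200/3,.038))
print('blueS',w(S,230+348/3,150+70/3,.075),'greenS',w(S,230+515/3,150+348/3,.075))
print('pinkclip',w(T,417,179,.038),'blackclip',w(T,243,190,.038))
pm=pink(a);ps=pink(b)
for n,u,us in (('mid',(228,245),(262,190)),('small',(150,280),(235,140)),('big',(200,385),(150,190))):
    mt=comp(pm,*u);ms=comp(ps,*us);g=w(T,*u,.018)
    for L,W,H in ((.17,.032,.036),):
        print(n,mt.sum(),ms.sum(),[cv2.minAreaRect(np.argwhere(x>0).astype(np.float32))[1] for x in(mt,ms)])
    if n=='mid':
        for q in (np.pi/2+.3,):
            th=-1.3
            r=fit([(T,mt),(S,ms)],CASE(),[g[0],g[1],th]);print('fit',r);print('T only',fit([(T,mt)],CASE(),[g[0],g[1],th]),'S only',fit([(S,ms)],CASE(),[g[0],g[1],th]))
g=w(T,396,255,.017)
print('bot approx',g,'capdir',w(T,310+330/4.5,205+268/4.5,.017),w(T,310+440/4.5,205+190/4.5,.017))
def blk(im):return (im.max(2)<60).astype(np.uint8)*255
mt=blk(a);mt[:230]=0;mt[275:]=0;mt[:,:372]=0;mt[:,420:]=0
ms=blk(b);ms[:285]=0;ms[325:]=0;ms[:,:300]=0;ms[:,345:]=0
mt=comp(mt,402,250);ms=comp(ms,328,308)
cv2.imwrite('pics/masks.png',np.hstack([mt[200:300,340:440],ms[260:360,270:370]])*255)
print(mt.sum(),ms.sum());
for o in ([(T,mt),(S,ms)],[(T,mt)],[(S,ms)]):print('bot',fit(o,BOT,[g[0],g[1],2.6]),fit(o,BOT,[g[0],g[1],1.0]))
E
python3 m1.py
```

```text
tray [0.6599 0.1786 0.03  ]
tray [ 0.6775 -0.176   0.03  ]
tray [ 0.5687 -0.1802  0.03  ]
tray [0.5495 0.1716 0.03  ]
c [ 0.6139 -0.0015  0.03  ] 0.3536706937248502 wid 0.10973795384968212 y-axis ang 92.98539924586484
trayS [0.665  0.1758 0.03  ]
trayS [ 0.6815 -0.1734  0.03  ]
trayS [ 0.5705 -0.1829  0.03  ]
trayS [0.5555 0.1692 0.03  ]
cS [ 0.61812456 -0.00281956  0.03      ]
blue [0.60777602 0.12612584 0.075     ] green [ 0.62108717 -0.13762667  0.075     ] jar [0.63079147 0.01995929 0.038     ]
jarS [0.6344164  0.02064153 0.038     ]
blueS [0.61336227 0.12310417 0.075     ] greenS [ 0.62458085 -0.13950733  0.075     ]
pinkclip [ 0.62139579 -0.18274574  0.038     ] blackclip [0.60383986 0.18124684 0.038     ]
mid 1323.0 1438.0 [(82.17744445800781, 16.35552978515625), (20.008485794067383, 76.05168151855469)]
fit (array([ 0.46756257,  0.20541876, -2.79825491]), np.float64(268.2251595540177), [np.float64(1323.0), np.float64(1438.0)])
T only (array([ 0.46634909,  0.20496205, -2.8021243 ]), np.float64(112.15603229527105), [np.float64(1323.0)]) S only (array([ 0.46990977,  0.20516209, -
[... 460 characters left out ...]
7158785), [np.float64(492.0), np.float64(726.0)]) (array([ 0.47515429, -0.13146639,  1.14685045]), np.float64(860.8277277970012), [np.float64(492.0), np.float64(726.0)])
bot (array([ 0.46303184, -0.13324217,  2.13234884]), np.float64(44.40067666282199), [np.float64(492.0)]) (array([ 0.46269864, -0.13270699,  2.1278407 ]), np.float64(44.9514648212226), [np.float64(492.0)])
bot (array([ 0.46574714, -0.13257699,  2.09740726]), np.float64(58.557416378316034), [np.float64(726.0)]) (array([ 0.4864178 , -0.1358673 ,  0.64667321]), np.float64(442.62726643598614), [np.float64(726.0)])[ WARN:0@6.083] global loadsave.cpp:1063 imwrite_ Unsupported depth image for selected encoder is fallbacked to CV_8U.
```

```bash
cat >> h.py <<'E'
def tool():
    s=sense();q=s['tool_rot'];w0,x,y,z=q
    from scipy.spatial.transform import Rotation as Ro
    R=Ro.from_quat([x,y,z,w0]).as_matrix();return np.array(s['eef_pos']),R,s
def plan(tx,ty,tz,jaw):
    p,R,s=tool();j=np.degrees(np.arctan2(R[1,1],R[0,1]));d=(jaw-j+90)%180-90
    a=np.radians(j+d);Y=np.array([np.cos(a),np.sin(a),0]);X=np.array([-Y[1],Y[0],0])
    D=np.array([tx,ty,tz])-p
    print('t',round(s['time'],2),'jaw',j.round(2),'spin',(-d).round(2),'off after spin',(D@X).round(4),(D@Y).round(4),(-D[2]).round(4),'| tilt',R[:,2].round(4),'q',np.array(s['qpos']).round(2),'wd',round(s['width'],4),'F',np.array(s['contact_force']).round(1))
E
python3 -c "
from h import *
plan(.61,.125,.22,92.8)"
```

```text
t 0.15 jaw 64.91 spin -27.89 off after spin -0.3582 -0.391 0.0823 | tilt [-7.e-04 -9.e-04 -1.e+00] q [ 0.92  0.38  1.3  -0.    1.46 -0.22] wd 0.088 F [-0.6 -0.4 -0.2]
```

Call:
send_rows([
  {"hand": -1,"offset": [0,0,0],"spin": -9.3},
  {"hand": -1,"offset": [0,0,0],"spin": -9.3},
  {"hand": -1,"offset": [0,0,0],"spin": -9.3},
  {"hand": -1,"offset": [-0.036,-0.039,0],"spin": 0},
  {"hand": -1,"offset": [-0.036,-0.039,0],"spin": 0},
  {"hand": -1,"offset": [-0.036,-0.039,0],"spin": 0},
  {"hand": -1,"offset": [-0.036,-0.039,0],"spin": 0},
  {"hand": -1,"offset": [-0.036,-0.039,0],"spin": 0},
  {"hand": -1,"offset": [-0.036,-0.039,0],"spin": 0},
  {"hand": -1,"offset": [-0.036,-0.039,0.01],"spin": 0},
  {"hand": -1,"offset": [-0.036,-0.039,0.02],"spin": 0},
  {"hand": -1,"offset": [-0.036,-0.039,0.02],"spin": 0},
  {"hand": -1,"offset": [-0.036,-0.039,0.02],"spin": 0},
  {"hand": -1,"offset": [0,0,0],"spin": 0},
])

```text
time: 1.9
eef_pos: [0.6132, 0.1235, 0.2301]
tool_rot: [-0.002, -0.023, 1.0, -0.0]
contact_force: [-0.4, 0.1, -0.4]
width: 0.0878
```

```bash
python3 -c "
from h import *
plan(.61,.125,.108,92.8)
p=camera_params('wrist');im=read_camera('wrist');cv2.imwrite('pics/w1.png',im[:,:,::-1]);np.savez('w1',**p)
p=camera_params('top');im=read_camera('top');cv2.imwrite('pics/t1.png',im[:,:,::-1])
"
```

```text
t 1.9 jaw 92.59 spin -0.21 off after spin 0.0032 0.0016 0.1221 | tilt [-3.6e-03 -4.0e-04 -1.0e+00] q [ 0.01  0.57  1.19 -0.    1.39 -1.61] wd 0.0878 F [-0.4  0.1 -0.4]
```

View pics/w1.png

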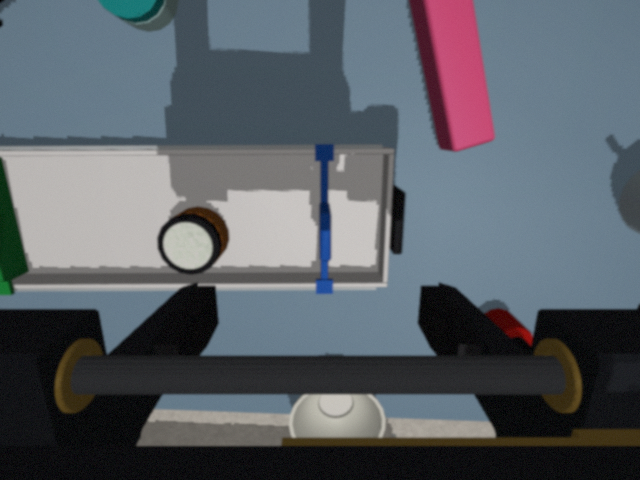

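```bash
python3 -c "
from h import *
p=dict(np.load('w1.npz'))
for n,u,v,z in [('corner near',393,148,.03),('corner far',386,288,.03),('blue near',324,152,.034),('blue far',324.5,286,.034),('tab mid',325,232,.075),('tab a',325,203,.075),('tab b',325,262,.075),('jar',190,243,.038),('blackclip',400,220,.038),('far edge',30,290,.03),('near edge',30,150,.03),('green far',5,287,.034)]: print(n,w(p,u,v,z).round(4))
"
```

```text
corner near [0.5504 0.1764 0.03  ]
corner far [0.6634 0.1823 0.03  ]
blue near [0.5555 0.1252 0.034 ]
blue far [0.6622 0.131  0.034 ]
tab mid [0.6052 0.1277 0.075 ]
tab a [0.5856 0.1267 0.075 ]
tab b [0.6265 0.1288 0.075 ]
jar [0.629  0.0244 0.038 ]
blackclip [0.6032 0.1857 0.038 ]
far edge [ 0.6788 -0.1134  0.03  ]
near edge [ 0.5643 -0.0938  0.03  ]
green far [ 0.675  -0.1301  0.034 ]
```

Call:
send_rows([
  {"hand": -1,"offset": [0.003,0.002,0.04],"spin": -0.4},
  {"hand": -0.6,"offset": [0.002,0.002,0.045],"spin": 0},
  {"hand": -0.3,"offset": [0,0,0.035],"spin": 0},
  {"hand": 0,"offset": [0,0,0],"spin": 0},
  {"hand": 0.5,"offset": [0,0,0],"spin": 0},
  {"hand": 1,"offset": [0,0,0],"spin": 0},
  {"hand": 1,"offset": [0,0,0],"spin": 0},
  {"hand": 1,"offset": [0,0,0],"spin": 0},
  {"hand": 1,"offset": [0,0,0],"spin": 0},
])

```text
time: 3.12
eef_pos: [0.6067, 0.1298, 0.1129]
tool_rot: [0.0, -0.028, 1.0, -0.0]
contact_force: [-0.3, -3.1, 2.5]
width: 0.0098
```

```bash
python3 -c "
from h import *
plan(.61,.125,.108,93)
im=read_camera('wrist');cv2.imwrite('pics/w2.png',im[:,:,::-1])
"
```

```text
t 3.12 jaw 93.21 spin 0.21 off after spin -0.003 -0.005 0.0049 | tilt [ 3.e-04 -3.e-04 -1.e+00] q [ 0.02  0.68  1.34 -0.    1.11 -1.61] wd 0.0098 F [-0.3 -3.1  2.5]
```

View pics/w2.png

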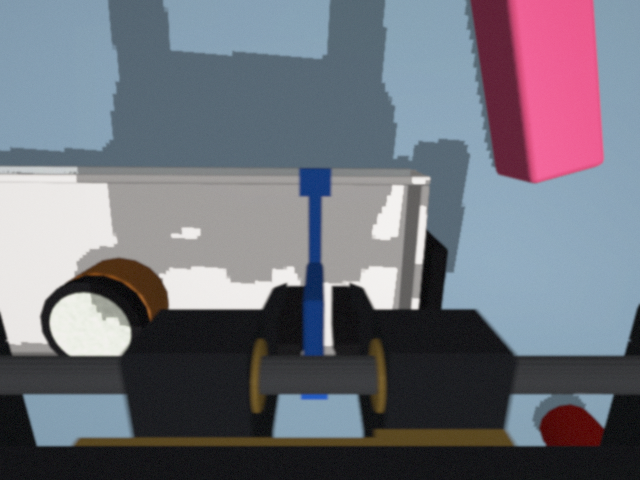

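Call:
send_rows([
  {"hand": 1,"offset": [0,0,0],"spin": 0},
  {"hand": 1,"offset": [0,-0.01,0],"spin": 0},
  {"hand": 1,"offset": [0,-0.012,0],"spin": 0},
  {"hand": 1,"offset": [0,-0.012,0],"spin": 0},
  {"hand": 1,"offset": [0,-0.007,0],"spin": 0},
  {"hand": 1,"offset": [0,0,0],"spin": 0},
  {"hand": 1,"offset": [0,0,0],"spin": 0},
])

```text
time: 4.05
eef_pos: [0.609, 0.0876, 0.1129]
tool_rot: [-0.0, -0.028, 1.0, -0.001]
contact_force: [-2.3, -1.9, 4.8]
width: 0.0078
```

```bash
python3 -c "
from h import *
plan(.61,.125,.108,93)
im=read_camera('top');cv2.imwrite('pics/t2.png',im[:,:,::-1])
p=camera_params('wrist');im=read_camera('wrist');cv2.imwrite('pics/w3.png',im[:,:,::-1]);np.savez('w3',**p)
"
```

```text
t 4.05 jaw 93.18 spin 0.18 off after spin -0.003 0.0373 0.0049 | tilt [-3.0e-04 -1.6e-03 -1.0e+00] q [-0.05  0.68  1.36 -0.    1.11 -1.67] wd 0.0078 F [-2.3 -1.9  4.8]
```

View pics/w3.png

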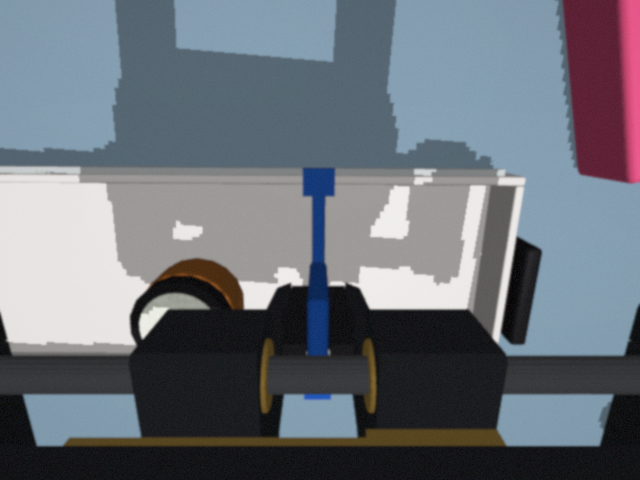

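```bash
python3 -c "
from h import *
p=dict(np.load('w3.npz'))
a=w(p,318.5,182,.034);b=w(p,522,183,.03);print(a,b,np.linalg.norm((a-b)[:2]))
plan(.622,-.137,.14,93)
"
```

```text
[0.55800261 0.08457007 0.034     ] [0.55387448 0.1753135  0.03      ] 0.09083728379140243
t 4.15 jaw 93.18 spin 0.18 off after spin -0.0013 -0.225 -0.0271 | tilt [-3.0e-04 -1.6e-03 -1.0e+00] q [-0.05  0.68  1.36 -0.    1.11 -1.67] wd 0.0078 F [-2.1 -2.8  5.2]
```

Call:
send_rows([
  {"hand": 0,"offset": [0,0,0],"spin": 0},
  {"hand": -0.3,"offset": [0,0,0],"spin": 0},
  {"hand": -0.3,"offset": [0,0,-0.03],"spin": 0},
  {"hand": -0.3,"offset": [0,0,-0.03],"spin": 0},
  {"hand": -0.3,"offset": [0,-0.045,0],"spin": 0},
  {"hand": -0.3,"offset": [0,-0.05,0],"spin": 0},
  {"hand": -0.3,"offset": [0,-0.05,0],"spin": 0},
  {"hand": -0.3,"offset": [0,-0.05,0],"spin": 0},
  {"hand": -0.3,"offset": [-0.001,-0.03,0],"spin": 0},
  {"hand": -0.3,"offset": [0,0,0],"spin": 0},
  {"hand": -0.3,"offset": [0,0,0],"spin": 0},
])

```text
time: 5.52
eef_pos: [0.6225, -0.1347, 0.1725]
tool_rot: [-0.0, -0.028, 1.0, 0.0]
contact_force: [-0.3, 0.1, -0.3]
width: 0.0573
```

```bash
python3 -c "
from h import *
plan(.622,-.137,.11,93)
p=camera_params('wrist');im=read_camera('wrist');cv2.imwrite('pics/w4.png',im[:,:,::-1]);np.savez('w4',**p)
"
```

```text
t 5.53 jaw 93.24 spin 0.24 off after spin 0.0006 -0.0023 0.0625 | tilt [-6.e-04  5.e-04 -1.e+00] q [-0.4   0.64  1.23  0.    1.27 -2.03] wd 0.0573 F [-0.3  0.1 -0.3]
```

View pics/w4.png

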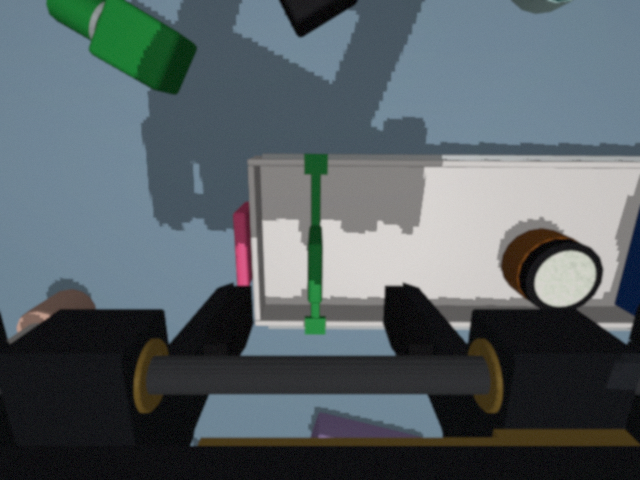

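Call:
send_rows([
  {"hand": -0.3,"offset": [0,-0.001,0.03],"spin": 0},
  {"hand": -0.3,"offset": [0,-0.001,0.03],"spin": 0},
  {"hand": 0.3,"offset": [0,0,0],"spin": 0},
  {"hand": 1,"offset": [0,0,0],"spin": 0},
  {"hand": 1,"offset": [0,0,0],"spin": 0},
  {"hand": 1,"offset": [0,0,0],"spin": 0},
  {"hand": 1,"offset": [0,0,0],"spin": 0},
])

```text
time: 6.45
eef_pos: [0.6228, -0.1375, 0.1131]
tool_rot: [0.0, -0.028, 1.0, -0.0]
contact_force: [-0.1, 1.3, 2.3]
width: 0.0092
```

```bash
python3 -c "
from h import *
c=np.array([.6155,-.0005,0]);Y=np.array([-np.sin(np.radians(3)),np.cos(np.radians(3)),0])
t=c+.010*Y
plan(t[0],t[1],.112,93)
p=camera_params('wrist');im=read_camera('wrist');cv2.imwrite('pics/w5.png',im[:,:,::-1]);np.savez('w5',**p)
"
```

```text
t 6.45 jaw 93.21 spin 0.21 off after spin 0.0001 0.1472 0.0011 | tilt [ 5.e-04 -1.e-04 -1.e+00] q [-0.4   0.71  1.29  0.    1.15 -2.03] wd 0.0092 F [-0.1  1.3  2.3]
```

View pics/w5.png

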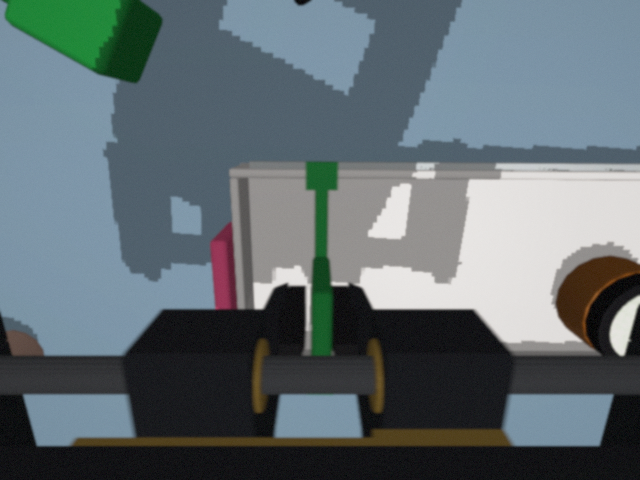

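Call:
send_rows([
  {"hand": 1,"offset": [0,0.015,0],"spin": 0},
  {"hand": 1,"offset": [0,0.025,0],"spin": 0},
  {"hand": 1,"offset": [0,0.025,0],"spin": 0},
  {"hand": 1,"offset": [0,0.025,0],"spin": 0},
  {"hand": 1,"offset": [0,0.02,0],"spin": 0},
  {"hand": 1,"offset": [0,0.01,0],"spin": 0},
  {"hand": 1,"offset": [0,0.007,0],"spin": 0},
  {"hand": 1,"offset": [0,0.007,0],"spin": 0},
  {"hand": 1,"offset": [0,0.007,0],"spin": 0},
  {"hand": 1,"offset": [0,0.006,0],"spin": 0},
  {"hand": 1,"offset": [0,0,0],"spin": 0},
  {"hand": 1,"offset": [0,0,0],"spin": 0},
])

```text
time: 8.0
eef_pos: [0.6151, 0.0104, 0.1132]
tool_rot: [0.001, -0.028, 1.0, 0.0]
contact_force: [5.2, 1.6, 1.2]
width: 0.0076
```

```bash
python3 -c "
from h import *
plan(.61,.0,.112,93)
p=camera_params('wrist');im=read_camera('wrist');cv2.imwrite('pics/w6.png',im[:,:,::-1]);np.savez('w6',**p)
im=read_camera('side');cv2.imwrite('pics/s6.png',im[:,:,::-1])
"
```

```text
t 8.0 jaw 93.23 spin 0.23 off after spin 0.0057 -0.0102 0.0012 | tilt [ 2.7e-03  8.0e-04 -1.0e+00] q [-0.18  0.68  1.36  0.    1.1  -1.8 ] wd 0.0076 F [5.2 1.6 1.2]
```

View pics/w6.png

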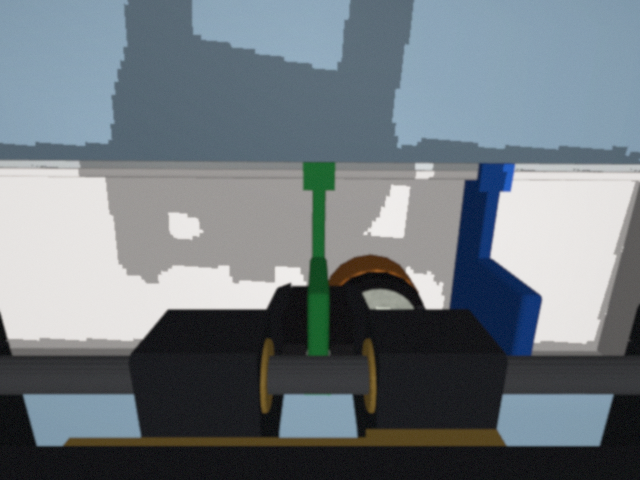

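View pics/s6.png

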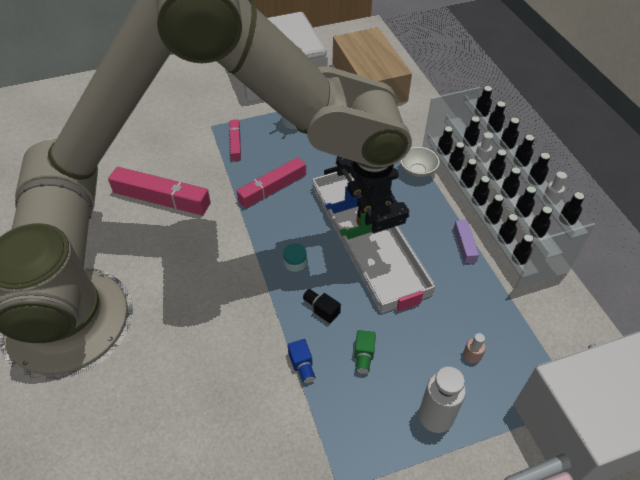

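Call:
send_rows([
  {"hand": 0,"offset": [0,0,0],"spin": 0},
  {"hand": -0.3,"offset": [0,0,0],"spin": 0},
  {"hand": -0.4,"offset": [0,0,-0.04],"spin": 0},
  {"hand": -0.6,"offset": [0,0,-0.04],"spin": 0},
  {"hand": -1,"offset": [0,0,-0.03],"spin": 0},
])

```text
time: 8.72
eef_pos: [0.6142, 0.0095, 0.2242]
tool_rot: [0.0, -0.028, 1.0, 0.0]
contact_force: [-0.2, 1.1, 0.1]
width: 0.0558
```

```bash
python3 -c "
from h import *
plan(.46,.205,.22,109.7)
"
```

```text
t 8.72 jaw 93.22 spin -16.48 off after spin 0.0793 0.236 0.0042 | tilt [ 0.e+00  1.e-04 -1.e+00] q [-0.18  0.55  1.23  0.    1.35 -1.8 ] wd 0.0558 F [-0.2  1.1  0.1]
```

Call:
send_rows([
  {"hand": -1,"offset": [0,0,0],"spin": -8.2},
  {"hand": -1,"offset": [0,0,0],"spin": -8.3},
  {"hand": -1,"offset": [0.016,0.047,0],"spin": 0},
  {"hand": -1,"offset": [0.016,0.047,0],"spin": 0},
  {"hand": -1,"offset": [0.016,0.047,0],"spin": 0},
  {"hand": -1,"offset": [0.016,0.047,0],"spin": 0},
  {"hand": -1,"offset": [0.016,0.047,0],"spin": 0},
  {"hand": -1,"offset": [0,0,0],"spin": 0},
  {"hand": -1,"offset": [0,0,0],"spin": 0},
])

```text
time: 9.85
eef_pos: [0.46, 0.2034, 0.2227]
tool_rot: [-0.0, -0.171, 0.985, -0.0]
contact_force: [1.0, -0.8, 0.3]
width: 0.0881
```

```bash
python3 -c "
from h import *
plan(.468,.205,.07,109.7)
p=camera_params('wrist');im=read_camera('wrist');cv2.imwrite('pics/w7.png',im[:,:,::-1]);np.savez('w7',**p)
m=comp(pink(im),320,250);cv2.imwrite('pics/m7.png',(m*255).astype(np.uint8))
"
```

```text
t 9.85 jaw 109.74 spin 0.04 off after spin -0.0081 -0.0012 0.1527 | tilt [-1.e-04 -2.e-04 -1.e+00] q [ 0.18  0.38  1.56 -0.    1.21 -1.73] wd 0.0881 F [ 1.  -0.8  0.3]
```

View pics/w7.png

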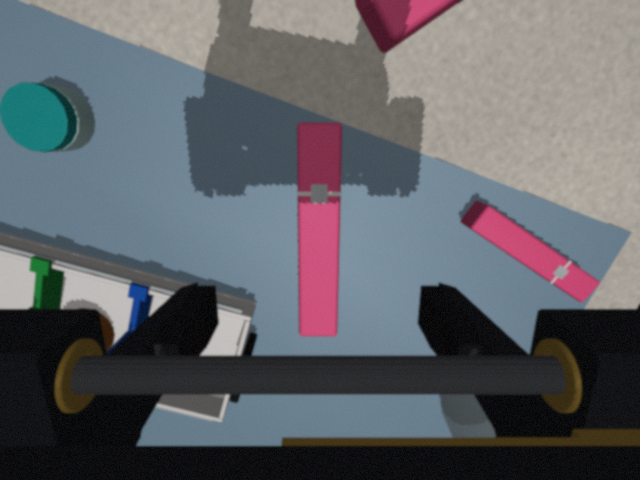

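```bash
python3 -c "
from h import *
p=dict(np.load('w7.npz'))
a=w(p,319.5,123,.036);b=w(p,319.5,336,.036);print(a,b,(a+b)/2,np.linalg.norm(a-b),np.degrees(np.arctan2(*(b-a)[1::-1])))
print(np.linalg.norm(w(p,298.5,200,.036)-w(p,341,200,.036)))
for x in ((498,200,470,227),): pass
s1=w(p,473,212,.03);s2=w(p,592,292,.03);print('small len',np.linalg.norm(s1-s2))
plan(*((a+b)/2)[:2],.07,109.7)
"
```

```text
[0.38703097 0.17802682 0.036     ] [0.54483485 0.23501052 0.036     ] [0.46593291 0.20651867 0.036     ] 0.167777250337424 19.85488223315145
0.031344320125519215
small len 0.1240158102932551
t 9.9 jaw 109.68 spin -0.02 off after spin -0.0065 0.0015 0.1527 | tilt [-1.e-04 -2.e-04 -1.e+00] q [ 0.18  0.38  1.56 -0.    1.21 -1.73] wd 0.0883 F [ 0.9  0.9 -0.2]
```

Call:
send_rows([
  {"hand": -1,"offset": [-0.003,0.001,0.045],"spin": 0},
  {"hand": -1,"offset": [-0.0035,0,0.05],"spin": 0},
  {"hand": -0.8,"offset": [0,0,0.037],"spin": 0},
  {"hand": -0.5,"offset": [0,0,0.02],"spin": 0},
  {"hand": 0,"offset": [0,0,0],"spin": 0},
  {"hand": 0.3,"offset": [0,0,0],"spin": 0},
  {"hand": 0.6,"offset": [0,0,0],"spin": 0},
  {"hand": 1,"offset": [0,0,0],"spin": 0},
  {"hand": 1,"offset": [0,0,0],"spin": 0},
])

```text
time: 11.02
eef_pos: [0.4659, 0.2066, 0.0714]
tool_rot: [0.001, -0.171, 0.985, -0.0]
contact_force: [-1.3, -0.6, 5.9]
width: 0.0319
```

```bash
python3 -c "
from h import *
plan(.466,.2065,.2,109.7)
im=read_camera('wrist');cv2.imwrite('pics/w8.png',im[:,:,::-1])
"
```

```text
t 11.03 jaw 109.72 spin 0.02 off after spin -0.0 -0.0002 -0.1286 | tilt [ 1.3e-03  1.0e-04 -1.0e+00] q [ 0.18  0.61  1.71 -0.    0.83 -1.73] wd 0.0319 F [-1.3 -0.6  5.9]
```

View pics/w8.png

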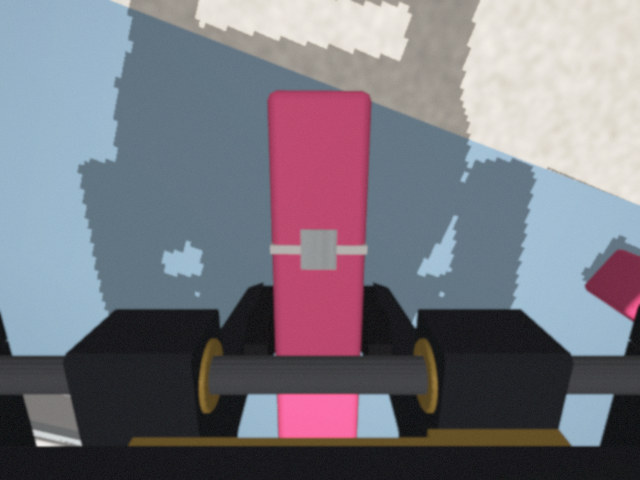

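Call:
send_rows([
  {"hand": 1,"offset": [0,0,-0.03],"spin": 0},
  {"hand": 1,"offset": [0,0,-0.05],"spin": 0},
  {"hand": 1,"offset": [0,0,-0.05],"spin": 0},
  {"hand": 1,"offset": [0,0,0],"spin": 9.7},
  {"hand": 1,"offset": [0,0,0],"spin": 9.7},
  {"hand": 1,"offset": [0,0,0],"spin": 9.7},
  {"hand": 1,"offset": [0,0,0],"spin": 9.7},
  {"hand": 1,"offset": [0,0,0],"spin": 9.7},
  {"hand": 1,"offset": [0,0,0],"spin": 9.7},
  {"hand": 1,"offset": [0,0,0],"spin": 9.7},
  {"hand": 1,"offset": [0,0,0],"spin": 9.7},
  {"hand": 1,"offset": [0,0,0],"spin": 9.7},
  {"hand": 1,"offset": [0,0,0],"spin": 9.7},
  {"hand": 1,"offset": [0,0,0],"spin": 9.7},
])

```text
time: 12.82
eef_pos: [0.4654, 0.2066, 0.2006]
tool_rot: [-0.0, 0.69, 0.724, -0.0]
contact_force: [-0.2, 0.5, -1.3]
width: 0.0318
```

```bash
python3 -c "
from h import *
plan(.6199,-.0849,.2,3)
"
```

```text
t 12.82 jaw 2.71 spin -0.29 off after spin -0.2992 0.1391 0.0006 | tilt [-6.e-04 -1.e-04 -1.e+00] q [0.19 0.41 1.57 0.   1.16 0.14] wd 0.0318 F [-0.2  0.5 -1.3]
```

Call:
send_rows([
  {"hand": 1,"offset": [-0.03,0.014,0],"spin": -0.3},
  {"hand": 1,"offset": [-0.045,0.021,0],"spin": 0},
  {"hand": 1,"offset": [-0.05,0.023,0],"spin": 0},
  {"hand": 1,"offset": [-0.05,0.023,0],"spin": 0},
  {"hand": 1,"offset": [-0.05,0.023,0],"spin": 0},
  {"hand": 1,"offset": [-0.045,0.021,0],"spin": 0},
  {"hand": 1,"offset": [-0.029,0.014,0],"spin": 0},
  {"hand": 1,"offset": [0,0,0.02],"spin": 0},
  {"hand": 1,"offset": [0,0,0.02],"spin": 0},
  {"hand": 1,"offset": [0,0,0],"spin": 0},
])

```text
time: 14.08
eef_pos: [0.6209, -0.0837, 0.1592]
tool_rot: [-0.002, 0.686, 0.727, -0.001]
contact_force: [0.7, 0.1, -1.6]
width: 0.0316
```

```bash
python3 -c "
from h import *
plan(.6199,-.0849,.075,3)
p=camera_params('wrist');im=read_camera('wrist');cv2.imwrite('pics/w9.png',im[:,:,::-1]);np.savez('w9',**p)
im=read_camera('side');cv2.imwrite('pics/s9.png',im[:,:,::-1])
im=read_camera('top');cv2.imwrite('pics/t9.png',cv2.resize(im[130:240,220:440],None,fx=3.5,fy=3.5,interpolation=cv2.INTER_CUBIC)[:,:,::-1])
"
```

```text
t 14.07 jaw 3.31 spin 0.31 off after spin -0.0011 -0.0011 0.0842 | tilt [-0.0036  0.0012 -1.    ] q [-0.32  0.64  1.28  0.    1.23 -0.38] wd 0.0316 F [ 0.7  0.1 -1.6]
```

View pics/w9.png

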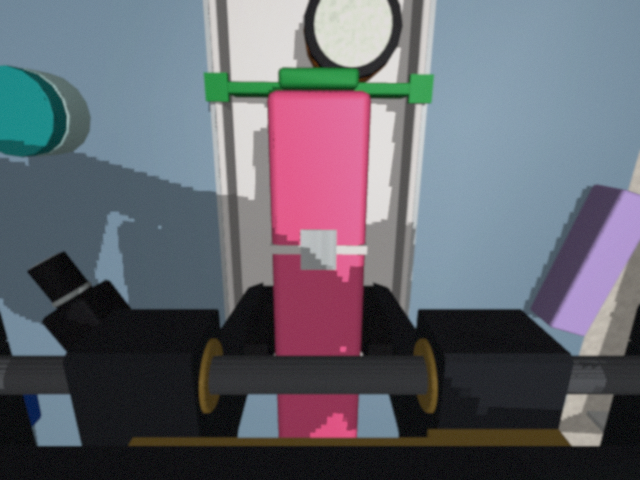

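View pics/s9.png

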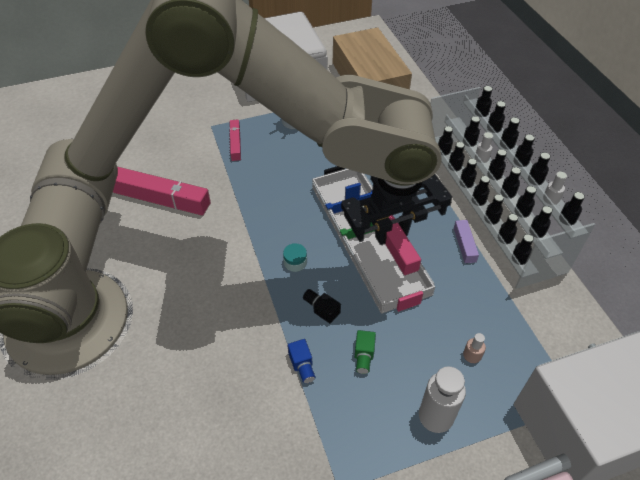

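View pics/t9.png

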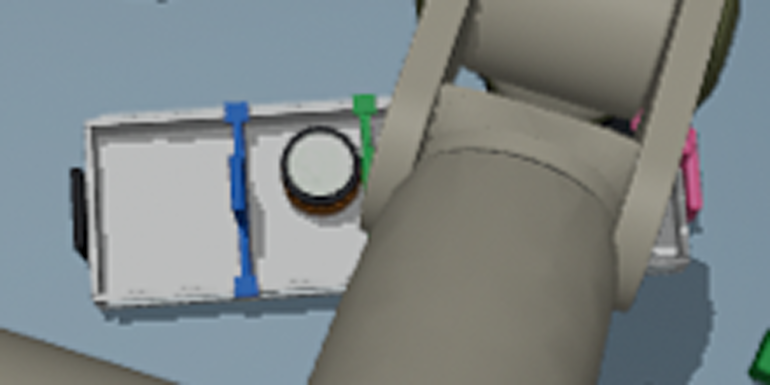

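```bash
python3 -c "
from h import *
p=dict(np.load('w9.npz'));th=np.radians(3);Y=np.array([-np.sin(th),np.cos(th),0]);X=np.array([np.cos(th),np.sin(th),0]);c=np.array([.6155,-.0005,0])
for n,u,v,z in [('case end',319,93,.124),('case L',270,105,.124),('case R',369,105,.124),('gA',216,87,.034),('gB',421,88,.034),('tabnear',319,88,.075),('tabfar',319,68,.075),('wallL in',231,200,.03),('wallR in',413,200,.03),('wall out L',217,150,.03)]:
  P=w(p,u,v,z);print(n,((P-c)@X).round(4),((P-c)@Y).round(4))
"
```

```text
case end 0.0011 0.0
case L -0.0135 -0.0034
case R 0.0161 -0.0033
gA -0.053 0.0106
gB 0.0542 0.0107
tabnear 0.001 0.0063
tabfar 0.001 0.014
wallL in -0.0497 -0.05
wallR in 0.0558 -0.0493
wall out L -0.0558 -0.0218
```

Call:
send_rows([
  {"hand": 1,"offset": [0.001,-0.001,0.025],"spin": 0.3},
  {"hand": 1,"offset": [0,0,0.025],"spin": 0},
  {"hand": 1,"offset": [0,0,0.02],"spin": 0},
  {"hand": 1,"offset": [0,0,0.008],"spin": 0},
  {"hand": 1,"offset": [0,0,0],"spin": 0},
  {"hand": 1,"offset": [0,0,0],"spin": 0},
])

```text
time: 14.98
eef_pos: [0.6209, -0.0831, 0.0838]
tool_rot: [0.001, 0.688, 0.725, 0.0]
contact_force: [0.7, -0.2, -0.8]
width: 0.0316
```

```bash
python3 -c "
from h import *
plan(.6199,-.0849,.0755,3)
p=camera_params('wrist');im=read_camera('wrist');cv2.imwrite('pics/w10.png',im[:,:,::-1])
"
```

```text
t 14.97 jaw 3.02 spin 0.02 off after spin -0.0017 -0.0011 0.0083 | tilt [ 1.7e-03 -5.0e-04 -1.0e+00] q [-0.32  0.73  1.35  0.    1.06 -0.37] wd 0.0316 F [ 0.7 -0.2 -0.8]
```

View pics/w10.png

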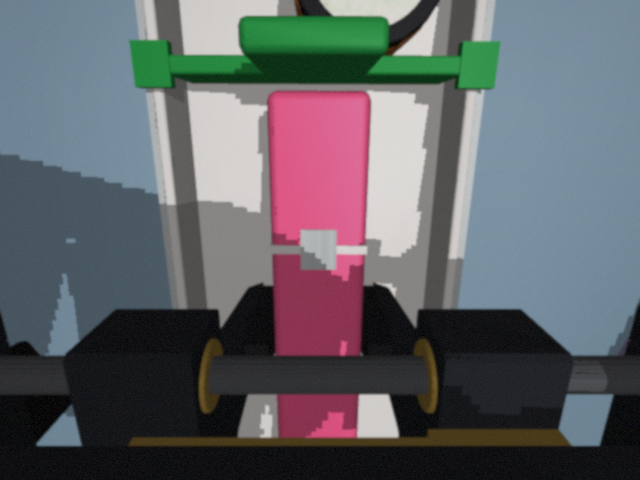

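Call:
send_rows([
  {"hand": 1,"offset": [0.001,0,0.003],"spin": 0},
  {"hand": 1,"offset": [0,0,0.003],"spin": 0},
  {"hand": 1,"offset": [0,0,0.001],"spin": 0},
  {"hand": 1,"offset": [0,0,0],"spin": 0},
])

```text
time: 15.52
eef_pos: [0.6205, -0.082, 0.0757]
tool_rot: [-0.0, 0.688, 0.725, -0.0]
contact_force: [0.8, -0.1, -1.6]
width: 0.0318
```

Call:
send_rows([
  {"hand": 1,"offset": [-0.003,0,0],"spin": 0},
  {"hand": 1,"offset": [0,0,0.001],"spin": 0},
  {"hand": 1,"offset": [0,0,0],"spin": 0},
])

```text
time: 15.9
eef_pos: [0.6208, -0.0854, 0.0755]
tool_rot: [0.001, 0.688, 0.725, -0.0]
contact_force: [-2.0, -1.6, 5.1]
width: 0.0319
```

Call:
send_rows([
  {"hand": 0.15,"offset": [0,0,0],"spin": 0},
  {"hand": -0.05,"offset": [0,0,0],"spin": 0},
  {"hand": -0.1,"offset": [0,0,0],"spin": 0},
  {"hand": -0.1,"offset": [0,0,-0.015],"spin": 0},
  {"hand": -0.1,"offset": [0,0,-0.04],"spin": 0},
  {"hand": -0.1,"offset": [0,0,-0.05],"spin": 0},
  {"hand": -0.5,"offset": [0,0,-0.03],"spin": 0},
])

```text
time: 16.77
eef_pos: [0.6209, -0.085, 0.2135]
tool_rot: [0.002, 0.688, 0.726, 0.001]
contact_force: [0.2, 0.1, 0.3]
width: 0.0566
```

```bash
python3 -c "
from h import *
plan(.472,-.146,.22,31.5)
p=camera_params('wrist');im=read_camera('wrist');cv2.imwrite('pics/w11.png',im[:,:,::-1]);np.savez('w11',**p)
"
```

```text
t 16.77 jaw 3.02 spin -28.48 off after spin 0.0258 -0.1588 -0.0065 | tilt [ 0.0039 -0.0012 -1.    ] q [-0.32  0.58  1.21  0.    1.34 -0.38] wd 0.0566 F [0.2 0.1 0.3]
```

View pics/w11.png

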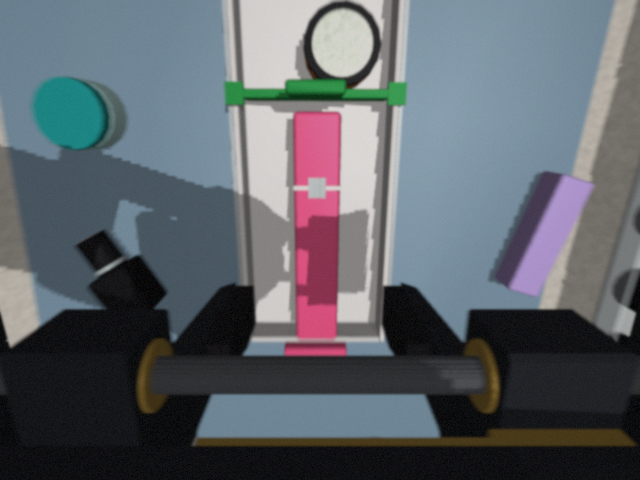

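Call:
send_rows([
  {"hand": -1,"offset": [0,0,0],"spin": 10.1},
  {"hand": -1,"offset": [0,0,0],"spin": 10.1},
  {"hand": -1,"offset": [0,0,0],"spin": 10.1},
  {"hand": -1,"offset": [0,0,0],"spin": 10.1},
  {"hand": -1,"offset": [0,0,0],"spin": 10.1},
  {"hand": -1,"offset": [0,0,0],"spin": 10.1},
  {"hand": -1,"offset": [0,0,0],"spin": 10.1},
  {"hand": -1,"offset": [0,0,0],"spin": 10.1},
  {"hand": -1,"offset": [0,0,0],"spin": 10.1},
  {"hand": -1,"offset": [0,0,0],"spin": 10.1},
  {"hand": -1,"offset": [0,0,0],"spin": 10.1},
  {"hand": -1,"offset": [0,0,0],"spin": 10.1},
  {"hand": -1,"offset": [0,0,0],"spin": 10.1},
  {"hand": -1,"offset": [0,0,0],"spin": 10.1},
  {"hand": -1,"offset": [0,0,0],"spin": 10.1},
])

```text
time: 18.7
eef_pos: [0.6205, -0.0849, 0.2101]
tool_rot: [-0.0, 0.871, -0.491, 0.0]
contact_force: [-1.1, 0.5, 0.3]
width: 0.0879
```

```bash
python3 -c "
from h import *
plan(.472,-.146,.22,31.5)
"
```

```text
t 18.7 jaw -148.81 spin -0.31 off after spin -0.0255 0.1586 -0.0099 | tilt [ 2.e-04 -1.e-04 -1.e+00] q [-0.32  0.59  1.22  0.    1.34  2.27] wd 0.0879 F [-1.1  0.5  0.3]
```

Call:
send_rows([
  {"hand": -1,"offset": [-0.025,0.04,0],"spin": -0.3},
  {"hand": -1,"offset": [-0.025,0.04,0],"spin": 0},
  {"hand": -1,"offset": [-0.025,0.04,0],"spin": 0},
  {"hand": -1,"offset": [-0.025,0.0385,0],"spin": 0},
  {"hand": -1,"offset": [0,0,0],"spin": 0},
  {"hand": -1,"offset": [0,0,0],"spin": 0},
])

```text
time: 19.45
eef_pos: [0.4339, -0.0836, 0.2103]
tool_rot: [-0.0, 0.874, -0.486, 0.001]
contact_force: [0.1, 0.7, -0.0]
width: 0.0882
```

```bash
python3 -c "
from h import *
plan(.472,-.146,.075,31.5)
p=camera_params('wrist');im=read_camera('wrist');cv2.imwrite('pics/w12.png',im[:,:,::-1]);np.savez('w12',**p)
"
```

```text
t 19.45 jaw -148.2 spin 0.3 off after spin 0.0731 0.0001 0.1353 | tilt [ 1.7e-03 -7.0e-04 -1.0e+00] q [-0.46  0.3   1.73  0.    1.11  2.13] wd 0.0882 F [ 0.1  0.7 -0. ]
```

View pics/w12.png

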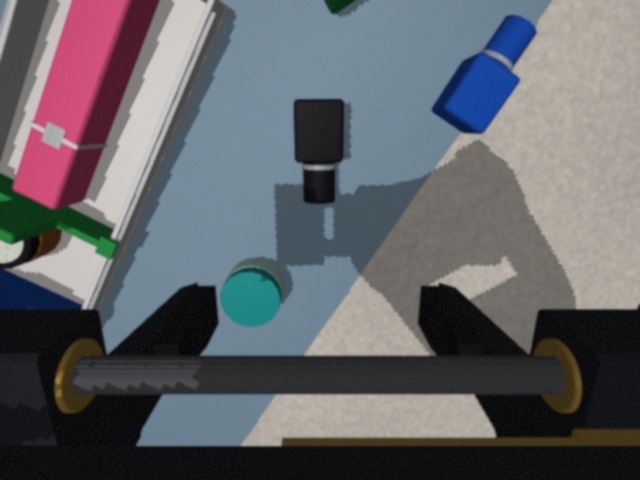

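```bash
python3 -c "
from h import *
p=dict(np.load('w12.npz'))
c=[w(p,u,v,.034) for u,v in [(295,100),(343.5,100),(343,162),(296,163)]]
m=np.mean(c,0);print(m,[np.linalg.norm(c[i]-c[(i+1)%4]) for i in range(4)]);d=c[2]+c[3]-c[0]-c[1];print(np.degrees(np.arctan2(d[1],d[0])))
e=w(p,319.5,202,.017);b=w(p,319,100,.034);print('len',np.linalg.norm((e-b)[:2]))
pot=w(p,251,297,.034);print('pot',pot)
plan(m[0],m[1],.075,31.8)
a=np.radians(31.8);Y=-np.array([np.cos(a),np.sin(a)]);X=np.array([-Y[1],Y[0]]);print('pot in tool',(pot-m)[:2]@X,(pot-m)[:2]@Y)
"
```

```text
[ 0.47110257 -0.14525631  0.034     ] [np.float64(0.03190281933788557), np.float64(0.04008330383418122), np.float64(0.03239088533023361), np.float64(0.04076074832811543)]
122.1489300165954
len 0.07129500698667413
pot [ 0.4513294  -0.01425265  0.034     ]
t 19.5 jaw -148.18 spin 0.02 off after spin 0.0719 0.0011 0.1351 | tilt [ 1.3e-03 -6.0e-04 -1.0e+00] q [-0.46  0.3   1.73  0.    1.11  2.13] wd 0.088 F [ 0.  -0.2  0.3]
pot in tool -0.12175863850883567 -0.05222806326179606
```

Call:
send_rows([
  {"hand": -1,"offset": [0.035,0.001,0],"spin": 0},
  {"hand": -1,"offset": [0.037,0,0],"spin": 0},
  {"hand": -1,"offset": [0,0,0.04],"spin": 0},
  {"hand": -0.8,"offset": [0,0,0.045],"spin": 0},
  {"hand": -0.6,"offset": [0,0,0.035],"spin": 0},
  {"hand": -0.4,"offset": [0,0,0.02],"spin": 0},
  {"hand": -0.1,"offset": [0,0,0],"spin": 0},
])

```text
time: 20.38
eef_pos: [0.4707, -0.1449, 0.0684]
tool_rot: [-0.0, 0.874, -0.486, -0.001]
contact_force: [0.9, -0.2, 0.7]
width: 0.0541
```

```bash
python3 -c "
from h import *
plan(.471,-.1453,.07,31.8)
p=camera_params('wrist');im=read_camera('wrist');cv2.imwrite('pics/w13.png',im[:,:,::-1])
im=read_camera('side');cv2.imwrite('pics/s13.png',cv2.resize(im[200:400,200:450],None,fx=3,fy=3,interpolation=cv2.INTER_CUBIC)[:,:,::-1])
"
```

```text
t 20.38 jaw -148.16 spin 0.04 off after spin 0.0005 -0.0 -0.0016 | tilt [-0.0022  0.0013 -1.    ] q [-0.54  0.6   1.75  0.    0.79  2.05] wd 0.0541 F [ 0.9 -0.2  0.7]
```

View pics/s13.png

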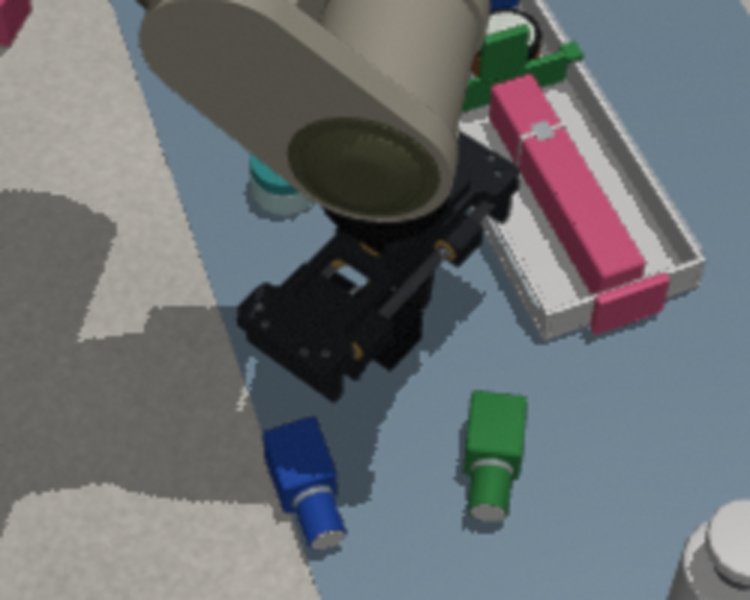

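Case lies flat in its bay; the gripper straddles the bottle, clear of neighbours. Close.

Call:
send_rows([
  {"hand": 0.1,"offset": [0,0,0],"spin": 0},
  {"hand": 0.4,"offset": [0,0,0],"spin": 0},
  {"hand": 1,"offset": [0,0,0],"spin": 0},
  {"hand": 1,"offset": [0,0,0],"spin": 0},
  {"hand": 1,"offset": [0,0,0],"spin": 0},
])

```text
time: 21.1
eef_pos: [0.4707, -0.1452, 0.0705]
tool_rot: [0.0, 0.874, -0.486, 0.001]
contact_force: [0.6, 0.5, 6.1]
width: 0.0337
```

Call:
send_rows([
  {"hand": 1,"offset": [0,0,-0.03],"spin": 0},
  {"hand": 1,"offset": [0,0,-0.05],"spin": 0},
  {"hand": 1,"offset": [0,0,-0.06],"spin": 0},
  {"hand": 1,"offset": [0,0,0],"spin": 0},
])

```text
time: 21.6
eef_pos: [0.4713, -0.1455, 0.2135]
tool_rot: [0.0, 0.874, -0.486, 0.004]
contact_force: [-0.0, 0.5, -2.2]
width: 0.034
```

```bash
python3 -c "
from h import *
plan(.608,.1445,.2,3)
p=camera_params('wrist');im=read_camera('wrist');cv2.imwrite('pics/w14.png',im[:,:,::-1])
"
```

```text
t 21.6 jaw -148.17 spin 28.83 off after spin -0.2824 -0.1517 0.0135 | tilt [ 0.0072 -0.0043 -1.    ] q [-0.54  0.37  1.6  -0.    1.16  2.05] wd 0.034 F [-0.   0.5 -2.2]
```

View pics/w14.png

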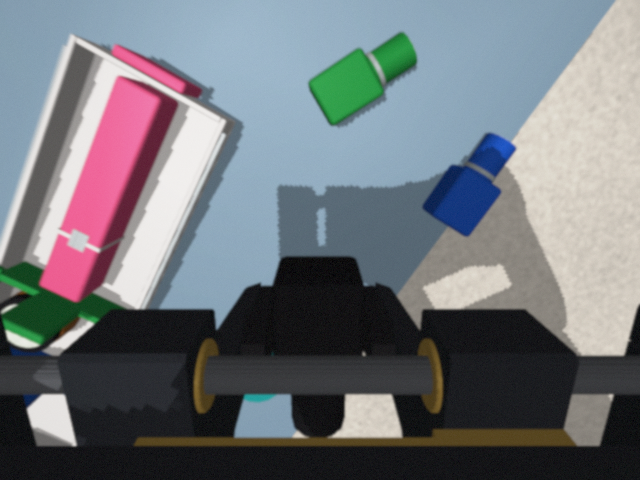

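```bash
python3 -c "
from h import *
T=camera_params('top');th=np.radians(3);Y=np.array([-np.sin(th),np.cos(th),0])
f=lambda u,v,z:w(T,220+u/3.5,130+v/3.5,z)
e=(f(89,121,.03)+f(98,303,.03))/2
for a,b in (((236,112),(246,287)),):
  m=(f(*a,.034)+f(*b,.034))/2;print((e-m)@Y)
print((f(89,121,.03)-f(364,103,.034))@Y)
p=dict(np.load('w12.npz'))
"
```

```text
0.08914083127280974
0.1667527596467391
```

Call:
send_rows([
  {"hand": 1,"offset": [0,0,0],"spin": -10.1},
  {"hand": 1,"offset": [0,0,0],"spin": -10.1},
  {"hand": 1,"offset": [0,0,0],"spin": -10.1},
  {"hand": 1,"offset": [0,0,0],"spin": -10.1},
  {"hand": 1,"offset": [0,0,0],"spin": -10.1},
  {"hand": 1,"offset": [0,0,0],"spin": -10.1},
  {"hand": 1,"offset": [0,0,0],"spin": -10.1},
  {"hand": 1,"offset": [0,0,0],"spin": -10.1},
  {"hand": 1,"offset": [0,0,0],"spin": -10.1},
  {"hand": 1,"offset": [0,0,0],"spin": -10.1},
  {"hand": 1,"offset": [0,0,0],"spin": -10.1},
  {"hand": 1,"offset": [0,0,0],"spin": -10.1},
  {"hand": 1,"offset": [0,0,0],"spin": -10.1},
  {"hand": 1,"offset": [0,0,0],"spin": -10.1},
  {"hand": 1,"offset": [0,0,0],"spin": -9.8},
])

```text
time: 23.52
eef_pos: [0.4697, -0.1447, 0.2078]
tool_rot: [-0.002, 0.686, 0.727, -0.0]
contact_force: [0.5, -0.0, -0.8]
width: 0.0338
```

```bash
python3 -c "
from h import *
plan(.6077,.1478,.2,3)
"
```

```text
t 23.52 jaw 3.34 spin 0.34 off after spin 0.2849 0.1531 0.0078 | tilt [-0.0033  0.002  -1.    ] q [-0.54  0.38  1.61 -0.    1.16 -0.6 ] wd 0.0338 F [ 0.5 -0.  -0.8]
```

Call:
send_rows([
  {"hand": 1,"offset": [0.03,0.016,0],"spin": 0.3},
  {"hand": 1,"offset": [0.045,0.024,0],"spin": 0},
  {"hand": 1,"offset": [0.048,0.026,0],"spin": 0},
  {"hand": 1,"offset": [0.048,0.026,0],"spin": 0},
  {"hand": 1,"offset": [0.048,0.026,0],"spin": 0},
  {"hand": 1,"offset": [0.04,0.021,0],"spin": 0},
  {"hand": 1,"offset": [0.026,0.014,0],"spin": 0},
  {"hand": 1,"offset": [0,0,0.03],"spin": 0},
  {"hand": 1,"offset": [0,0,0.03],"spin": 0},
  {"hand": 1,"offset": [0,0,0],"spin": 0},
  {"hand": 1,"offset": [0,0,0],"spin": 0},
])

```text
time: 24.9
eef_pos: [0.6097, 0.1469, 0.1499]
tool_rot: [-0.0, 0.69, 0.724, -0.0]
contact_force: [-0.0, 0.5, -0.7]
width: 0.0337
```

```bash
python3 -c "
from h import *
plan(.6077,.1478,.0745,3)
p=camera_params('wrist');im=read_camera('wrist');cv2.imwrite('pics/w15.png',im[:,:,::-1]);np.savez('w15',**p)
im=read_camera('side');cv2.imwrite('pics/s15.png',cv2.resize(im[100:300,220:470],None,fx=3,fy=3,interpolation=cv2.INTER_CUBIC)[:,:,::-1])
"
```

```text
t 24.9 jaw 2.71 spin -0.29 off after spin 0.001 -0.0019 0.0754 | tilt [-1.e-04 -1.e-04 -1.e+00] q [ 0.05  0.65  1.29 -0.    1.21  0.  ] wd 0.0337 F [-0.   0.5 -0.7]
```

View pics/w15.png

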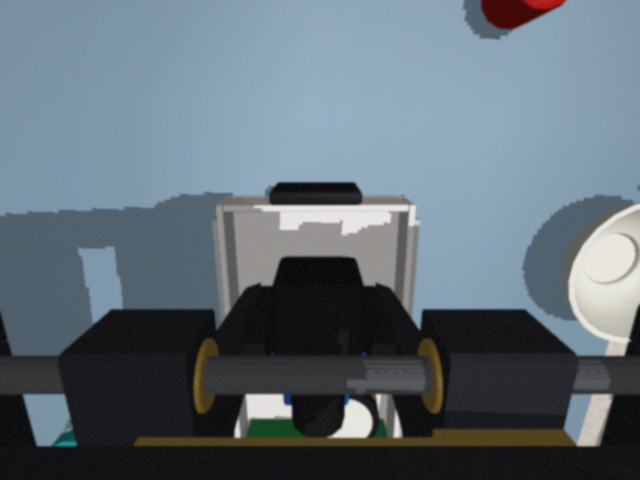

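View pics/s15.png

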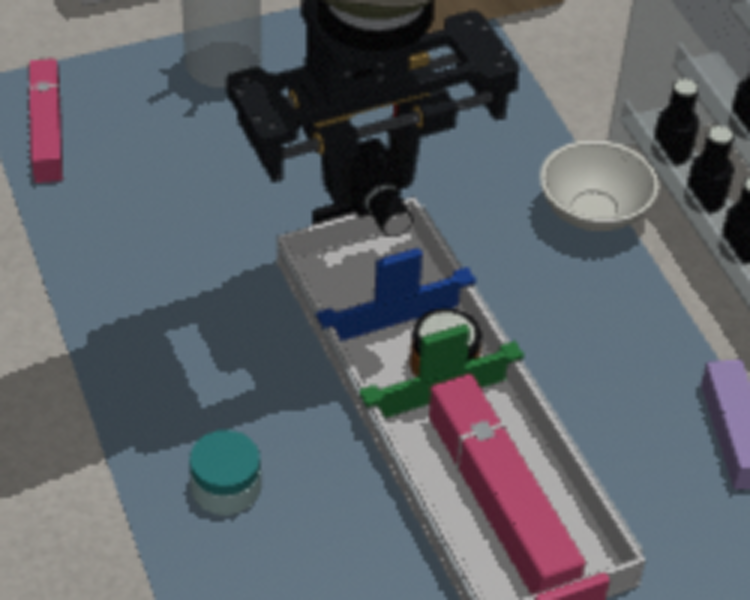

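```bash
python3 -c "
from h import *
p=dict(np.load('w15.npz'));th=np.radians(3);Y=np.array([-np.sin(th),np.cos(th),0]);X=np.array([np.cos(th),np.sin(th),0]);c=np.array([.6155,-.0005,0])
for n,u,v,z in [('end',319,258,.1135),('L',281,258,.1135),('R',358,258,.1135),('wall out',316,198,.03),('wall in',316,206,.03),('sideL in',237,270,.03),('sideR in',397,270,.03),('cap',319,436,.0965),('clip',316,190,.038)]:
  P=w(p,u,v,z);print(n,((P-c)@X).round(4),((P-c)@Y).round(4))
"
```

```text
end 0.0028 0.1785
L -0.0101 0.1786
R 0.0161 0.1785
wall out 0.0013 0.1839
wall in 0.0013 0.1794
sideL in -0.0452 0.1415
sideR in 0.0486 0.1411
cap 0.0025 0.0865
clip 0.0014 0.1897
```

```bash
python3 -c "
from h import *
p=dict(np.load('w15.npz'));th=np.radians(3);Y=np.array([-np.sin(th),np.cos(th),0]);X=np.array([np.cos(th),np.sin(th),0]);c=np.array([.6155,-.0005,0])
C=-p['R'].T@p['t'];print('cam',C,(C-c)@Y)
for n,u,v,z in [('end',319,258,.0795),('L',281,258,.0795),('R',358,258,.0795)]:
  P=w(p,u,v,z);print(n,((P-c)@X).round(4),((P-c)@Y).round(4))
im=cv2.imread('pics/w15.png');c=im[230:470,200:440].astype(float)
cv2.imwrite('pics/w15c.png',cv2.resize(np.clip(c*3,0,255).astype(np.uint8),None,fx=2.5,fy=2.5))
"
```

```text
cam [0.60663898 0.22000465 0.23175452] 0.22066620341780752
end 0.0028 0.1664
L -0.0138 0.1665
R 0.0199 0.1663
```

View pics/w15c.png

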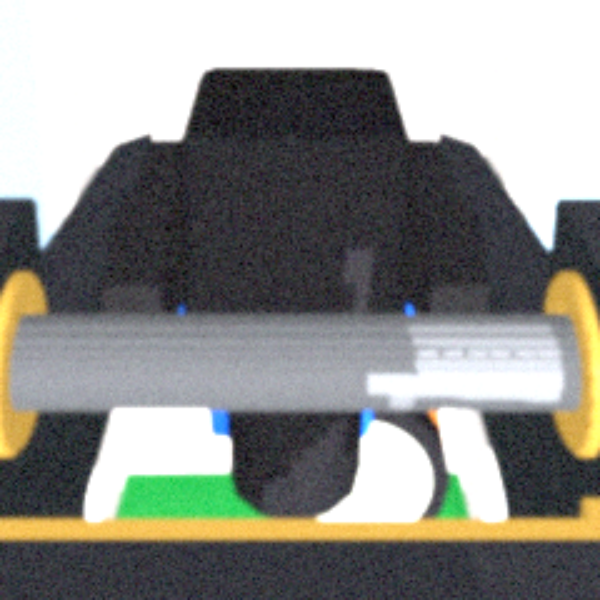

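```bash
python3 -c "
from h import *
p=dict(np.load('w15.npz'));th=np.radians(3);Y=np.array([-np.sin(th),np.cos(th),0]);X=np.array([np.cos(th),np.sin(th),0]);c=np.array([.6155,-.0005,0])
for n,u,v,z in [('tab far top edge',288,403.5,.075),('tab L',285.5,398,.075),('tab R',349,398,.075),('cap bot',319,436,.0845),('cap',319,436,.0915),('green plate top',255,421,.034)]:
  P=w(p,u,v,z);print(n,((P-c)@X).round(4),((P-c)@Y).round(4))
p=dict(np.load('w11.npz'))
for n,u,v,z in [('tab near',317,95,.075),('gA',234,93,.034),('gB',397,93.5,.034),('case end top',318,112,.040),('case other end bottom',317,339,.004),('case other end top',317,339,.04),('wall in',317,323,.03),('wall out',317,341,.03)]:
  P=w(p,u,v,z);print(n,((P-c)@X).round(4),((P-c)@Y).round(4))
"
```

```text
tab far top edge -0.0133 0.0859
tab L -0.0145 0.0893
tab R 0.0179 0.0891
cap bot 0.0025 0.0746
cap 0.0025 0.0815
green plate top -0.0395 0.0369
tab near 0.0012 0.0064
gA -0.0536 0.0108
gB 0.0543 0.0107
case end top 0.0019 -0.0012
case other end bottom 0.0014 -0.1928
case other end top 0.0014 -0.1704
wall in 0.0014 -0.162
wall out 0.0014 -0.1785
```

Call:
send_rows([
  {"hand": 1,"offset": [0.003,0,0],"spin": -0.3},
  {"hand": 1,"offset": [0.003,0,0.02],"spin": 0},
  {"hand": 1,"offset": [0,0,0.02],"spin": 0},
  {"hand": 1,"offset": [0,0,0.018],"spin": 0},
  {"hand": 1,"offset": [0,0,0.005],"spin": 0},
  {"hand": 1,"offset": [0,0,0],"spin": 0},
  {"hand": 1,"offset": [0,0,0],"spin": 0},
])

```text
time: 25.88
eef_pos: [0.6095, 0.153, 0.0875]
tool_rot: [0.0, 0.688, 0.725, 0.001]
contact_force: [0.1, -0.1, -1.2]
width: 0.0341
```

```bash
python3 -c "
from h import *
plan(.6077,.1538,.0745,3)
p=camera_params('wrist');im=read_camera('wrist');cv2.imwrite('pics/w16.png',im[:,:,::-1]);np.savez('w16',**p)
im=read_camera('side');cv2.imwrite('pics/s16.png',cv2.resize(im[130:270,280:430],None,fx=4,fy=4,interpolation=cv2.INTER_CUBIC)[:,:,::-1])
"
```

```text
t 25.88 jaw 3.02 spin 0.02 off after spin 0.0009 -0.0018 0.013 | tilt [ 1.4e-03  1.0e-04 -1.0e+00] q [0.06 0.73 1.34 0.   1.07 0.01] wd 0.0341 F [ 0.1 -0.1 -1.2]
```

View pics/w16.png

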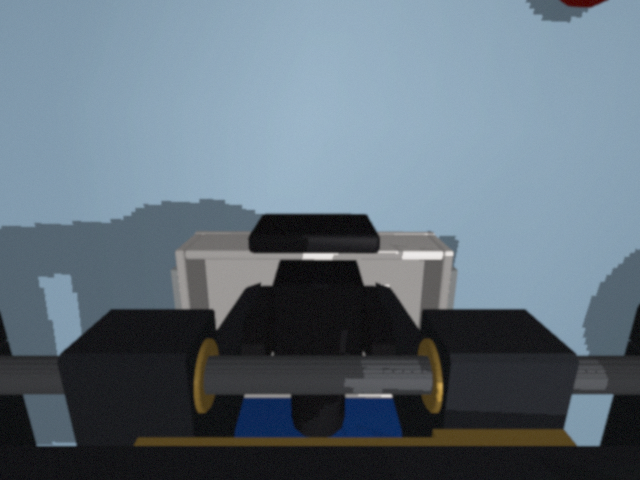

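View pics/s16.png

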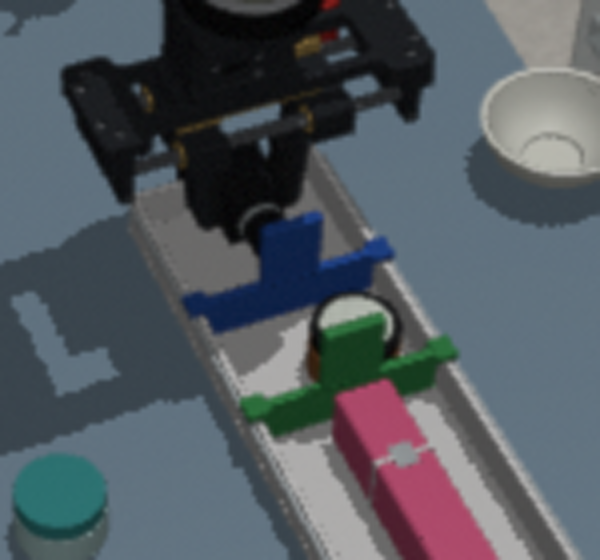

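Call:
send_rows([
  {"hand": 1,"offset": [0,0,0.005],"spin": 0},
  {"hand": 1,"offset": [0,0,0.004],"spin": 0},
  {"hand": 1,"offset": [0,0,0.002],"spin": 0},
  {"hand": 1,"offset": [0,0,0],"spin": 0},
  {"hand": 1,"offset": [0,0,0],"spin": 0},
])

```text
time: 26.6
eef_pos: [0.6093, 0.153, 0.0758]
tool_rot: [0.0, 0.688, 0.725, 0.0]
contact_force: [0.1, 0.0, -1.7]
width: 0.0337
```

Call:
send_rows([
  {"hand": 1,"offset": [0,0,0.001],"spin": 0},
  {"hand": 1,"offset": [0,0,0.001],"spin": 0},
  {"hand": 1,"offset": [0,0,0],"spin": 0},
])

```text
time: 26.98
eef_pos: [0.6092, 0.153, 0.0745]
tool_rot: [0.0, 0.688, 0.725, 0.0]
contact_force: [-1.8, 0.0, 5.6]
width: 0.0337
```

```bash
python3 -c "
from h import *
plan(.6077,.1538,.0745,3)
im=read_camera('wrist');cv2.imwrite('pics/w17.png',im[:,:,::-1])
"
```

```text
t 26.98 jaw 3.02 spin 0.02 off after spin 0.0009 -0.0015 0.0 | tilt [ 6.e-04 -0.e+00 -1.e+00] q [ 0.06  0.75  1.35 -0.    1.05  0.01] wd 0.0337 F [-1.8  0.   5.6]
```

View pics/w17.png

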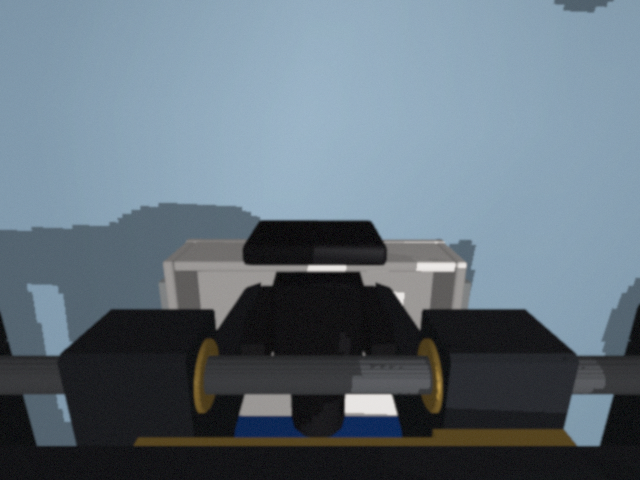

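Touched down at the expected height (+5.6 N). Release and lift.

Call:
send_rows([
  {"hand": 0.15,"offset": [0,0,0],"spin": 0},
  {"hand": -0.05,"offset": [0,0,0],"spin": 0},
  {"hand": -0.1,"offset": [0,0,0],"spin": 0},
  {"hand": -0.1,"offset": [0,0,-0.015],"spin": 0},
  {"hand": -0.1,"offset": [0,0,-0.04],"spin": 0},
  {"hand": -0.1,"offset": [0,0,-0.05],"spin": 0},
  {"hand": -0.1,"offset": [0,0,-0.05],"spin": 0},
  {"hand": -0.1,"offset": [-0.04,-0.05,0],"spin": 0},
  {"hand": -0.1,"offset": [-0.04,-0.05,0],"spin": 0},
  {"hand": -0.1,"offset": [-0.04,-0.05,0],"spin": 0},
  {"hand": -0.1,"offset": [0,-0.05,0],"spin": 0},
  {"hand": -0.1,"offset": [0,0,0],"spin": 0},
])

```text
time: 28.52
eef_pos: [0.4167, 0.0256, 0.2298]
tool_rot: [0.0, 0.689, 0.725, -0.0]
contact_force: [0.6, -0.2, 1.0]
width: 0.0485
```

```bash
python3 -c "
from h import *
plan(.6077,.1538,.0745,3)
im=read_camera('top');cv2.imwrite('pics/t18.png',im[:,:,::-1]);cv2.imwrite('pics/t18c.png',cv2.resize(im[130:240,220:440],None,fx=3.5,fy=3.5,interpolation=cv2.INTER_CUBIC)[:,:,::-1])
im=read_camera('side');cv2.imwrite('pics/s18.png',cv2.resize(im[120:340,180:460],None,fx=2.7,fy=2.7,interpolation=cv2.INTER_CUBIC)[:,:,::-1])
im=read_camera('wrist');cv2.imwrite('pics/w18.png',im[:,:,::-1])
"
```

```text
t 28.52 jaw 2.94 spin -0.06 off after spin 0.118 0.1975 0.1553 | tilt [ 0. -0. -1.] q [-0.22  0.23  1.76 -0.    1.15 -0.28] wd 0.0485 F [ 0.6 -0.2  1. ]
```

View pics/t18.png

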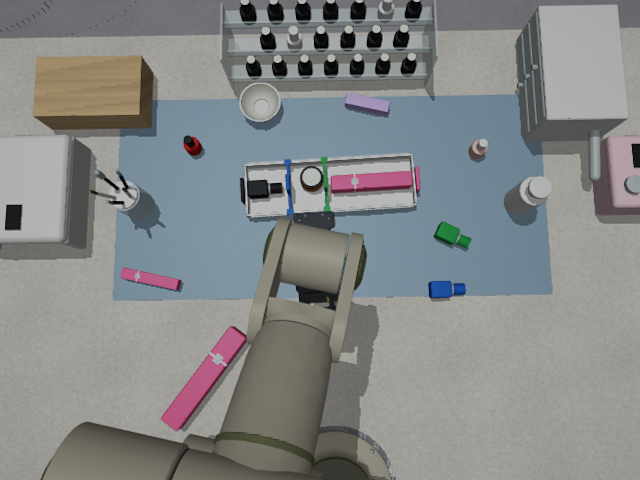

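View pics/t18c.png

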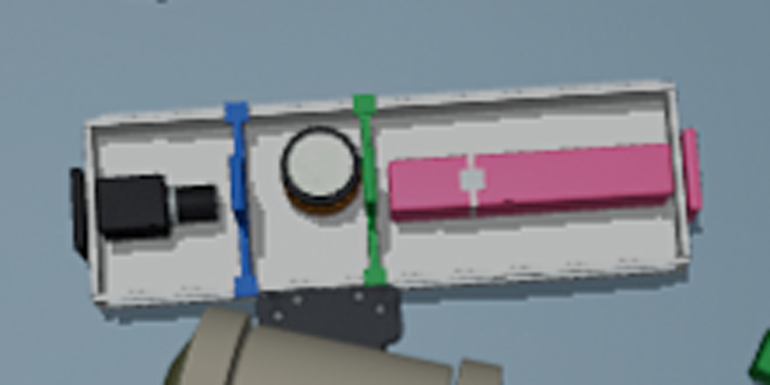

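View pics/s18.png

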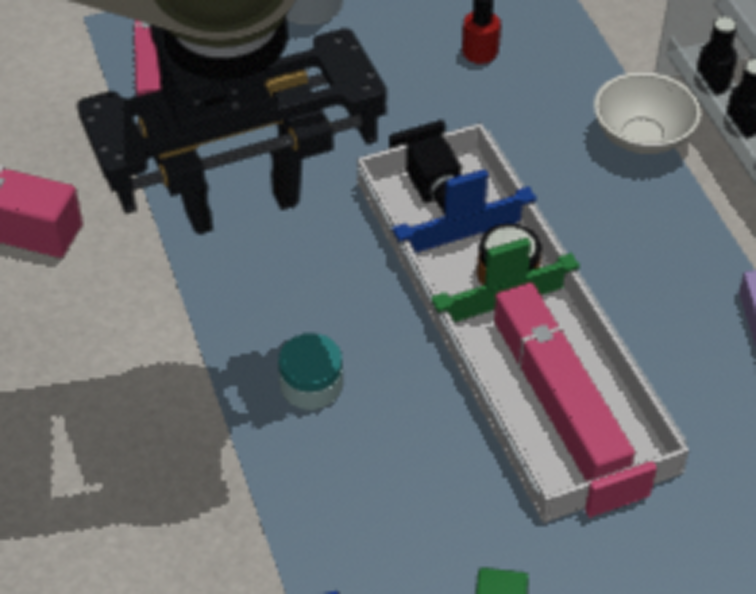

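View pics/w18.png

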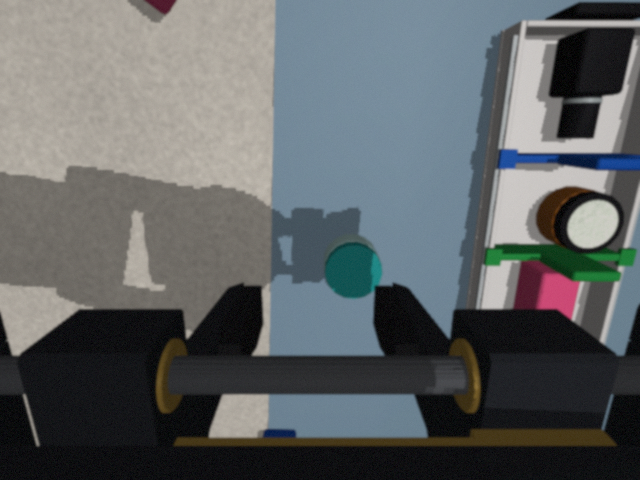

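```bash
python3 -c "
from h import *
print(w(camera_params('wrist'),353,270,.034)); print(finish_job())
"
```

```text
[ 0.45120002 -0.00891586  0.034     ]
the job is handed in; nothing more can be done
None
```

```bash
python3 -c "
from h import *
a=cv2.imread('pics/side0.png')[120:340,180:460];a=cv2.resize(a,None,fx=2.7,fy=2.7,interpolation=cv2.INTER_CUBIC);b=cv2.imread('pics/s18.png')
for i in(a,b):
  h=cv2.cvtColor(i,cv2.COLOR_BGR2HSV);m=cv2.inRange(h,(80,130,50),(98,255,255));n,l,s,c=cv2.connectedComponentsWithStats(m);k=1+s[1:,4].argmax();print(s[k],c[k])
"
```

```text
[ 280  335   61   55 2716] [309.81811487 361.78608247]
[ 279  335   61   55 2694] [309.68299926 361.81403118]
```

I did the whole job and handed it in at about 28.6 s of the 72 s allowed; no verdict was reported.

**What I did:**
- **Dividers:** I gripped each one by its tab and slid blue to about +0.089 m and green to about +0.010 m. Green pushed the jar gently along with it.
- **Case:** I took the middle-sized pink case, measured at about 168 mm, and set it flat and lengthwise in the bay by the pink clip.
- **Bottle:** I set the black bottle lengthwise in the bay by the black clip, body towards the clip.
- **Setting down:** both were lowered until about 5–6 N of contact, at the expected height, before release.

**Last checks (top, side and wrist pictures):**
- The case lies flat with about 5 mm free at each end.
- The bottle lies flat between the end wall and the blue divider. I planned about 6 mm free at each end and did not measure it again after release.
- The jar stands upright between the dividers.
- The other things look unmoved and the arm was clear of everything.

**What disagreed:**
- **Camera offsets:** the cameras differed by about 4–5 mm on where the tray is, so I shifted the bottle 6 mm towards the end wall before lowering it, measuring relative to the wall and tab.
- **Powder pot:** two wrist-camera views put it 5 mm apart, but the side camera shows it at the same pixels before and after. I take that as a viewing-angle effect, not movement.

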